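# Flanged eye fitting from the hook rack to the height gauge

## Robot

A 6-joint arm with a two-finger parallel gripper is mounted at the origin on the work surface. World frame = base frame: x ahead of the robot, y to its left, z up, the work surface at z = 0. Lengths are in m, angles in rad, forces in N, time in s.
With the tool pointing down it reaches from about 0.375 to 0.9 m from the base axis. Payload 3.1 kg.
Tool frame: the origin (TCP) lies midway between the tips of the shut fingers; the grasp point (between the pads) lies 19 mm behind it; z points along the fingers, y is the line along which they close (so a half turn about z gives the same grasp; the last joint's range is limited). The gripper opens to 87 mm and grips with 3 to 60 N. Pads are 19 mm wide; open, the fingers measure 117 mm over their backs; the gripper's body (75 mm by 190 mm) begins 51 mm behind the grasp point.
Start: joints at [0.996, 0.527, 1.433, -0, 1.181, -0.178], TCP at [0.242, 0.576, 0.223] pointing down, gripper open.
Joint ranges: [-3.08, 3.08], [-0.75, 2.2], [0.22, 2.44], [-1.43, 4.57], [0, 2.65], [-2.85, 2.85]. Speed limits (rad/s): [2.79, 2.79, 3.14, 3.14, 3.14, 3.14].

## Interface

Orientations are given as a unit quaternion [x, y, z, w].
In Python, from rig import status, imaging, order gives the robot as it stands.
- The arm moves only by the tool arm_command, never from a script. Its argument "deltas" is one flat list of numbers, 5 for each row, row after row: the opening, from -1 (shut) to 1 (fully open), so that 0 is half open, then the shift along the tool's x, y, z in m, then the turn about the tool's z in rad. In form: [gripper, tx, ty, tz, roll, gripper, tx, ty, tz, roll, ...]. A call has 1 to 12 rows; each row shifts and turns the commanded pose from where the row before left it, along the tool's axes as they then stand; what a row does not reach is not made up. A row lasts 1/8 s, in which the tool goes at most 62.5 mm and 10.7 degrees, less where a joint would pass 70% of its speed; a pose out of reach is approached as far as the arm can. A call with a gripper value outside its range is refused whole. The fingers move at their own pace and stop on an object; "newtons" is the grip in N (left out, the last holds). Time passes only in rows, so rows that do not move let the fingers close. It gives the time, the measured TCP pose, the force, the opening and the grip force at its end, in the units of the state.
- status.get_obs(): the state, without advancing time (a new reading comes with each control period).
- imaging.camera(name): name is "scene" or "side" or "wrist"; returns (picture, depth): 480x640x3 uint8, red, green, blue; 480x640 float32, m along the optical axis (not along the pixel's ray), 0 where there is no reading.
- imaging.camera_params(name): a dict with "intrinsics" (3x3 intrinsics, pixels), "camera_from_world" (4x4, takes a point from world to camera coordinates). Camera axes: x right, y up, looking along -z (the intrinsics and any distortion apply to the point x, -y, -z); pixel columns grow to the right and rows downward; lengths in m; the calibration is good to about 2 mm. The wrist camera is an equidistant fisheye: a pixel r from the principal point sees the ray r / f radians off the axis. A picture is of the moment at which its call begins: read the wrist's pose just before it. camera_params takes no time and is no camera call; for the wrist camera it gives the pose at the moment of the call.
- order.hand_in(): hands the job in; it is judged then, once.
The state is a dict: "time": time; "q": joint angles; "joint_velocities": joint speeds; "joint_torque": joint torques, N m; "position": TCP position; "tool_rot": TCP orientation; "ft_force": force on the tool from outside, world axes, zero at the start; "moment": the same for the moment, N m; "grip_width": finger opening in m; "grip_force": force on a finger pad.
Only numpy, scipy, OpenCV 4.12 (cv2) and the standard library are available. Lean on these libraries where they do the work, as an engineer would, in place of code of your own. Each camera call takes 0.05 s, during which the arm holds its last target. There are 200 camera calls.

## Task

Lift the eye fitting with the wide round foot off its hook on the rack and stand it upright on the rubber mat, letting go of it there. Then take it again another way, so that the hand fits under the gauge head, bring it in beneath the spindle and seat its foot flat and fully home in the round recess of the height gauge, and let go. Keep the gauge head untouched, leave the two other fittings hanging on their hooks, and do not push the other things on the bench about.

Things in the scene. Friction and masses are not known exactly. Their poses are not given: they have to be found in the camera images.
- flanged_c (a point): (mm) The wanted fitting, bare aluminium, about 0.35 kg, 109 high in all; this point is its centre, on its axis, 54.5 above its underside; own z points up to the eye. Foot: round flange 56 in diameter, 16 high; above it a round neck 40 in diameter, up to 66 above the underside; then the eye. It hangs, free to swing, from any of the three hooks; it stands stably on its foot.
- flanged_eye (a point): (mm) Centre of the wanted fitting's eye, 87.5 above its underside. The eye is like a square shackle: 34 wide (own y), 12 thick (own x), 43 high, with a window through it along own x, 20 wide and 34 high (top bar 9, side bars 7). The hook's bar runs through the window, along the part's x, and carries the top bar.
- plain_c (a point): (mm) Another fitting, to be left hanging: plain round body 44 in diameter and 66 high, no foot flange, same eye, 109 high in all, bare aluminium; this point is its centre, 54.5 above its underside.
- square_c (a point): (mm) Another fitting, to be left hanging: square body 42 x 42 and 54 high, same eye, 97 high in all, bare aluminium; this point is its centre, 48.5 above its underside.
- rack: (mm) Fixed hook rack; origin on the table under the seat of the middle hook; own x points from the hook tips back to the beam, own y along the row. Three hooks at y = -75, 0, 75 point to own -x. Beam at x = 81, up to 168 high; end posts at x = 95, y = +-140, up to 180 high.
- hook_seat (a point): (mm) Seat of the middle hook, on its bar's centre, 156 above the table, axes as the rack's. Hooks are 8 mm round bar, level from x = -12 to 20; then the tip turns up to its end at x = -26, 14 higher. A hung eye must rise more than 14 (it can rise 25), then be drawn at least 40 to own -x, and 62 before the wide foot can rise past the tip.
- guard (a point): (mm) Middle of the rack's guard rail: 8 mm bar, 175 above the table, 125 in front (own -x) of the hook seats, from y = -140 to 140, with side bars of the same height back to the posts. Parts taken off the hooks must be lifted over it (underside above 180); it keeps a tilted hand from the hanging bodies.
- mat_top (a point): (mm) Centre of the upper face of the fixed black rubber mat, 110 x 110 x 3, lying on the table.
- nest (a point): (mm) Centre of the floor of the round recess in the height gauge's steel plate: recess 62 in diameter, 6 deep, floor 38 above the table; plate 100 x 100. Own x points from the gauge's open front to its column, z up. The fixed black base, 30 high, reaches from x = -70 to 170, y = -75 to 75; the column, 38 in diameter, stands at x = 125.
- gauge_head: (mm) Gauge head fixed above the recess; origin on the table straight below the recess centre, axes as the recess. Head box 42 (x) x 56 (y), 205 to 405 above the table, round readout on its -y side to y = -46, arm back to the column. The fitting fits in below the spindle, but not with a hand straight above it; a hand tilted 45 degrees, on the neck from the front (-x), fits.
- spindle_tip (a point): (mm) Lower end of the gauge head's spindle (12 in diameter, on the recess axis), 178 above the table, 140 above the recess floor.
- pen_cup_rim (a point): (mm) Centre of the mouth of a clear plastic cup, 72 in diameter, 95 high, standing loose.
- spray: (mm) White closed bottle, 56 in diameter, 140 high, loose; origin at the centre of its underside.
- block_case: (mm) Wooden gauge-block case, 70 (own x) x 120 x 35 high, loose; origin at the centre of its underside.
- caliper: (mm) Caliper lying flat, 150 long (own x), about 50 wide, 13 high; origin at the middle of its bar's underside.
- driver: (mm) Screwdriver lying flat, 160 long along its own x, about 30 high, loose; origin under its middle.

How it is judged:
On the way:
1. the flanged fitting stands upright on the mat, let go (horizontal distance between flanged_c and mat_top below 0.05 m and z of flanged_c in the frame of mat_top between 0.0505 and 0.0585 m and angle between flanged_c's own z axis and vertical below 0.08 rad and linear speed of flanged below 0.02 m/s and contact force between the fingers and flanged below 0.2 N), for 0.2 s.
At the end, for the whole second after the job is handed in: The flanged fitting stands in the recess: axis within 4.5 mm of the recess centre, foot on the recess floor (within 3 mm in height), upright within 0.05 rad, at rest and let go; the two other fittings hang where they were (within 25 mm) (horizontal distance between flanged_c and nest below 0.0045 m and z of flanged_c in the frame of nest between 0.0505 and 0.0575 m and angle between flanged_c's own z axis and vertical below 0.05 rad and linear speed of flanged below 0.02 m/s and contact force between the fingers and flanged below 0.2 N and distance of each of plain_c, square_c from where it was at the start of the episode below 0.025 m); the robot touches nothing.
It fails at once if the gauge head is touched with more than 2 N (contact force between gauge_head and anything else above 2 N).
It fails at once if another fitting is taken off its hook (moved more than 60 mm) (distance of any of plain_c, square_c from where it was at the start of the episode above 0.06 m).
It fails at once if a bystander is pushed more than 30 mm (distance of any of pen_cup_rim, spray, block_case, caliper, driver from where it was at the start of the episode above 0.03 m).
It also fails if it takes over 53 s, if anything falls off the work surface, if the arm or the gripper's body presses on something with over 40 N, if the wrist force passes 120 N, or if a joint passes its speed limit or range.

## Working session

There is one attempt and no reset: what is moved stays moved. The work goes in short steps, Python scripts to look and compute and a tool call to move; the robot and the scene stay as the last step left them, time stands still between calls to the robot, and variables do not carry over. Pictures are saved under pics/ and viewed, at most 10 in all, crops included, and the job is handed in when it is done.

Besides the shell and the picture viewer there is one more tool, called as a command line: name --argument value ..., lists and objects as JSON in quotes. arm_command: Moves the arm, as the interface text tells. Its arguments: {"type":"object","properties":{"deltas":{"type":"array"},"newtons":{"type":"number"}},"required":["deltas"]}

```bash
ls; mkdir -p pics; python3 - <<'E'
from rig import status, imaging
import cv2,numpy as np
o=status.get_obs();print(o['position'],o['tool_rot'],o['time'])
for n in('scene','side'):
    p,d=imaging.camera(n);cv2.imwrite(f'pics/{n}0.png',p[:,:,::-1]);np.savez(f'{n}0.npz',p=p,d=d,**{k:np.array(v) for k,v in imaging.camera_params(n).items()})
    print(imaging.camera_params(n))
E
```

```text
pics
[0.24112393 0.57580732 0.22157073] [ 1.97099360e-01  9.80382913e-01 -1.01968050e-03 -3.82935139e-04] 0.0
{'intrinsics': array([[479.53380994,   0.        , 318.44859719],
       [  0.        , 479.53380994, 236.30389996],
       [  0.        ,   0.        ,   1.        ]]), 'camera_from_world': array([[ 0.36853128,  0.92949851, -0.01473806, -0.23155085],
       [-0.50875293,  0.21493072,  0.83365175,  0.17415534],
       [ 0.77804573, -0.29972872,  0.55209378, -1.4769237 ],
       [ 0.        ,  0.        ,  0.        ,  1.        ]])}
{'intrinsics': array([[433.56328756,   0.        , 315.48435878],
       [  0.        , 433.56328756, 243.48116024],
       [  0.        ,   0.        ,   1.        ]]), 'camera_from_world': array([[ 0.93533186,  0.35376582,  0.00201212, -0.52245279],
       [-0.22030507,  0.57800201,  0.78573491,  0.02254429],
       [ 0.27680315, -0.73536618,  0.6185601 , -1.04702305],
       [ 0.        ,  0.        ,  0.        ,  1.        ]])}
```

View pics/scene0.png

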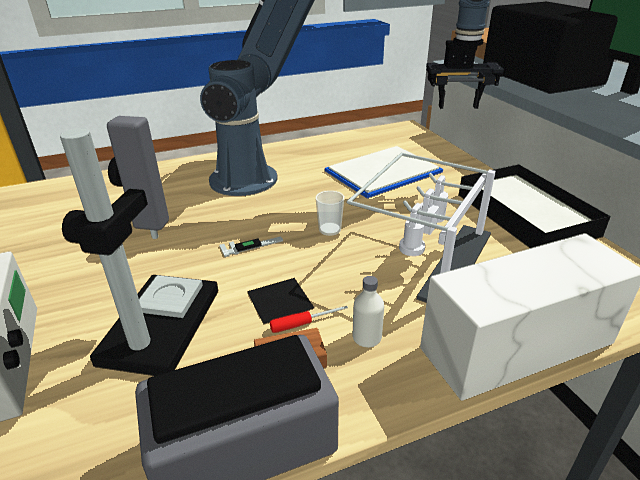

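View pics/side0.png

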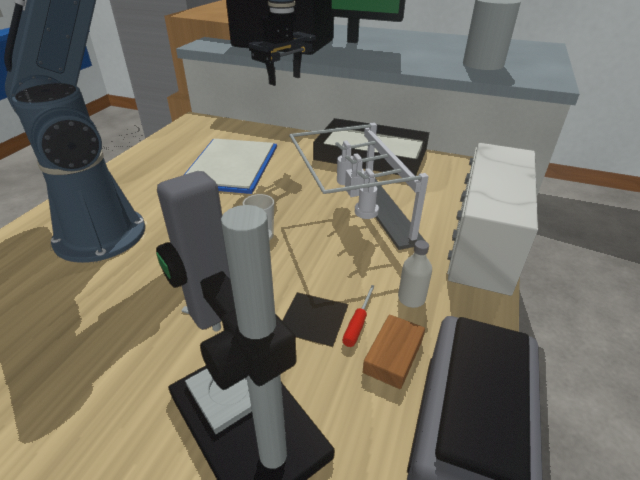

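Scene picture: rack at (380–490,150–300), wanted fitting probably the nearest at (412,240); mat (280,300); gauge recess (172,295). Side picture: rack at (290–420,125–245), fitting (368,200), mat (315,318). Zooming on the rack.

```bash
cat > h.py <<'E'
import numpy as np,cv2
class V:
    def __init__(s,f):
        z=np.load(f);s.p,s.d,s.K,s.T=z['p'],z['d'],z['intrinsics'],z['camera_from_world']
        s.R=s.T[:3,:3];s.c=-s.R.T@s.T[:3,3]
    def ray(s,u,v):
        a=np.linalg.inv(s.K)@[u,v,1];return s.R.T@(a*[1,-1,-1])
    def plane(s,u,v,z):
        r=s.ray(u,v);return s.c+r*(z-s.c[2])/r[2]
    def cloud(s):
        v,u=np.mgrid[:480,:640];a=np.stack([(u-s.K[0,2])/s.K[0,0],-(v-s.K[1,2])/s.K[1,1],-np.ones(u.shape)],-1)
        return (a*s.d[...,None])@s.R+s.c
    def pix(s,P):
        q=s.R@np.asarray(P)+s.T[:3,3];return s.K[:2,:2]@[q[0]/-q[2],-q[1]/-q[2]]+s.K[:2,2]
E
python3 - <<'E'
from h import *
np.set_printoptions(precision=4,suppress=True)
a=V('scene0.npz');b=V('side0.npz')
A=a.p[140:310,340:500,::-1];B=b.p[110:260,280:440,::-1]
cv2.imwrite('pics/rack.png',np.hstack([cv2.resize(A,(400,425),interpolation=2),cv2.resize(B,(400,425),interpolation=2)]))
for n,w in(('scene',a),('side',b)):
    C=w.cloud();m=w.d>0
    g=w.p.astype(int)
    # mat: dark at z<8mm
    s=(g.max(2)<50)&m&(abs(C[...,2]-.003)<.006)&(C[...,0]>.3)
    k,l,st,ce=cv2.connectedComponentsWithStats(s.astype(np.uint8))
    for i in range(1,k):
        if st[i,4]>300:
            q=C[l==i];r=cv2.minAreaRect(q[:,:2].astype(np.float32)*1000);print(n,'mat?',st[i],r,q[:,2].mean())
    # gauge plate top z=44mm
    s=m&(abs(C[...,2]-.044)<.003)&(g.min(2)>90)
    k,l,st,ce=cv2.connectedComponentsWithStats(s.astype(np.uint8))
    for i in range(1,k):
        if st[i,4]>300:
            q=C[l==i];print(n,'plate?',st[i],cv2.minAreaRect(q[:,:2].astype(np.float32)*1000))
    # guard rail z 175
    s=m&(abs(C[...,2]-.177)<.006)&(C[...,0]>.2)&(C[...,1]>-.1)
    k,l,st,ce=cv2.connectedComponentsWithStats(s.astype(np.uint8))
    for i in range(1,k):
        if st[i,4]>20:
            q=C[l==i];print(n,'rail?',st[i],cv2.minAreaRect(q[:,:2].astype(np.float32)*1000))
E
```

```text
scene mat? [ 248  278   66   46 1739] ((577.5524291992188, -67.95724487304688), (111.60953521728516, 109.26667022705078), 2.966794967651367) 0.003291717458691642
scene plate? [ 139  275   63   39 1190] ((519.4107055664062, -280.5570983886719), (102.88662719726562, 106.03816986083984), 57.90243148803711)
scene plate? [422 326 200  60 468] ((925.4636840820312, 277.9688720703125), (359.4150390625, 118.93207550048828), 69.29632568359375)
scene rail? [531 103 109  48 510] ((388.2886962890625, 885.151611328125), (12.800773620605469, 375.47418212890625), 89.77455139160156)
scene rail? [ 347  153  149   83 1079] ((539.633544921875, 284.5632629394531), (231.72946166992188, 298.33038330078125), 37.14399719238281)
side mat? [283 304  40  39 647] ((567.1812744140625, -90.54428100585938), (55.33193588256836, 111.26087951660156), 55.580535888671875) 0.0031852205905146076
side plate? [ 185  369   66   61 1464] ((513.4224853515625, -293.00390625), (70.56867218017578, 101.47418975830078), 57.67680740356445)
side rail? [405   2  69   7 170] ((456.99560546875, 2226.782470703125), (43.063514709472656, 382.1837158203125), 89.71650695800781)
side rail? [518   9 122  11 321] ((1166.864013671875, 2223.07080078125), (52.158348083496094, 570.6386108398438), 89.1950454711914)
side rail? [ 310   64  269   35 1037] ((630.7764892578125, 896.3761596679688), (859.878662109375, 40.27824783325195), 0.3957933485507965)
side rail? [289 123 140  71 963] ((542.5865478515625, 283.1705322265625), (233.07977294921875, 295.16156005859375), 37.228878021240234)
```

View pics/rack.png

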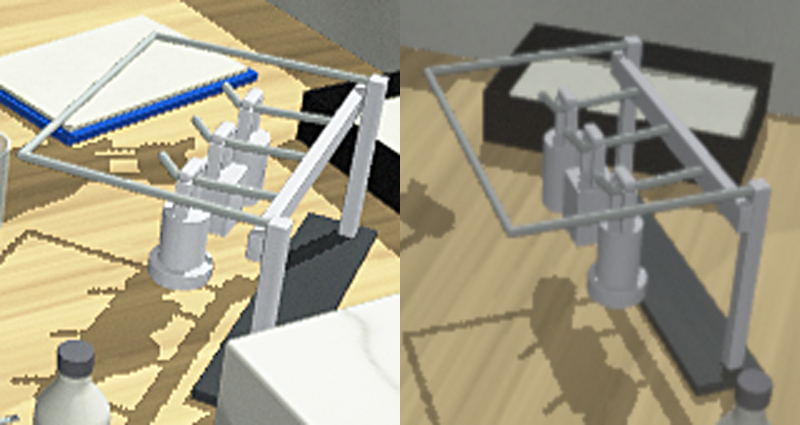

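The zoom shows the flanged fitting on the hook nearest the camera/bottle, hook tips pointing left (toward the robot), the beam on the right.

```bash
python3 - <<'E'
from h import *
from scipy.optimize import least_squares
np.set_printoptions(precision=4,suppress=True)
P=[]
for n in('scene','side'):
    w=V(n+'0.npz');C=w.cloud();m=(w.d>0)
    near=m&(np.hypot(C[...,0]-.596,C[...,1]-.232)<.07)
    for lo,hi,r in((.082,.120,.020),(.062,.073,.028)):
        q=C[near&(C[...,2]>lo)&(C[...,2]<hi)][:,:2]
        f=least_squares(lambda c:np.hypot(*(q-c).T)-r,[.596,.232],loss='soft_l1',f_scale=.002)
        print(n,len(q),f.x,np.median(abs(f.fun)))
    q=C[near&(C[...,2]>.128)]
    print('eye top',np.percentile(q[:,2],[50,90,98]))
    # rail top points -> lines
    q=C[m&(abs(C[...,2]-.177)<.005)&(np.hypot(C[...,0]-.54,C[...,1]-.284)<.22)];P.append(q)
    r=cv2.minAreaRect(q[:,:2].astype(np.float32)*1000);print(cv2.boxPoints(r))
    # nest: recess floor pts z<.041 within plate and plate rect
    pl=m&(abs(C[...,2]-.044)<.0015)&(np.hypot(C[...,0]-.517,C[...,1]+.285)<.075)
    fl=m&(abs(C[...,2]-.038)<.0015)&(np.hypot(C[...,0]-.517,C[...,1]+.285)<.05)
    print('plate',cv2.boxPoints(cv2.minAreaRect(C[pl][:,:2].astype(np.float32)*1000)).tolist(),'floor',fl.sum(),cv2.minEnclosingCircle(C[fl][:,:2].astype(np.float32)*1000))
    for z in(.05,.1,.15):
        s=m&(abs(C[...,2]-z)<.01)&(np.hypot(C[...,0]-.62,C[...,1]+.35)<.07);q=C[s][:,:2]
        if len(q)>20:
            f=least_squares(lambda c:np.hypot(*(q-c).T)-.019,[.62,-.35],loss='soft_l1',f_scale=.002);print('col',z,len(q),f.x,np.median(abs(f.fun)))
a=V('scene0.npz')
for nm,P in(('recess',(.519,-.283,.044)),('flanged',(.596,.232,.1))):print(nm,a.pix(P))
E
```

```text
scene 401 [0.5932 0.2361] 0.0021721985376850356
scene 114 [0.5934 0.2339] 0.0008150745295993096
eye top [0.1606 0.1773 0.1796]
[[357.2064 333.5044]
 [537.3444  95.6992]
 [722.0607 235.6221]
 [541.9227 473.4274]]
plate [[448.7850646972656, -296.13555908203125], [535.1964721679688, -351.61187744140625], [590.521240234375, -265.43658447265625], [504.10980224609375, -209.96026611328125]] floor 340 ((524.1377563476562, -288.6548767089844), 41.93362808227539)
col 0.05 189 [ 0.6244 -0.3474] 0.0006325744733024601
col 0.1 211 [ 0.6245 -0.3472] 0.0006604124848918654
col 0.15 230 [ 0.6246 -0.3474] 0.0005983175592912289
side 382 [0.593  0.2358] 0.003431868892791734
side 100 [0.5961 0.2344] 0.0008443834567309714
eye top [0.1606 0.177  0.1793]
[[360.5081 330.1714]
 [539.081   95.1563]
 [724.665  236.1697]
 [546.0921 471.1847]]
plate [[451.6809997558594, -295.6919250488281], [537.4312744140625, -349.9496154785156], [575.1639404296875, -290.3158874511719], [489.4136962890625, -236.05819702148438]] floor 559 ((515.384765625, -292.32440185546875), 42.23030471801758)
col 0.05 199 [ 0.6266 -0.3467] 0.0002578031318245834
col 0.1 235 [ 0.6266 -0.3467] 0.00029234468330343114
col 0.15 280 [ 0.6265 -0.3467] 0.00029405652173664434
recess [167.2368 293.0281]
flanged [412.8416 234.3589]
```

arm_command --deltas '[0.38,0,0,-0.01,-0.1743,0.38,0,0,-0.01,-0.1743,0.38,0,0,-0.01,-0.1743,0.38,0,0,-0.01,-0.1743,0.38,0,0,-0.01,-0.1743,0.38,0,0,-0.01,-0.1743]'

```text
time: 0.85
position: [0.2412, 0.5761, 0.2822]
tool_rot: [-0.322, 0.947, -0.0, -0.001]
ft_force: [0.7, 0.3, 0.0]
grip_width: 0.0604
grip_force: 0.0
```

arm_command --deltas '[0.38,-0.0094,-0.061,0,0,0.38,-0.0094,-0.061,0,0,0.38,-0.0094,-0.061,0,0,0.38,-0.0094,-0.061,0,0,0.38,-0.0094,-0.061,0,0,0.38,-0.0094,-0.061,0,0,0.38,-0.0094,-0.061,0,0,0.38,-0.0094,-0.061,0,0,0.38,0,0,0,0]'

```text
time: 1.98
position: [0.5996, 0.2291, 0.2816]
tool_rot: [-0.316, 0.949, -0.001, 0.0]
ft_force: [-0.8, 1.2, 0.1]
grip_width: 0.0598
grip_force: 0.0
```

```bash
cat > w.py <<'E'
import sys,numpy as np,cv2
from rig import status,imaging
def shot(n,tag):
    o=status.get_obs();k=imaging.camera_params(n);p,d=imaging.camera(n)
    np.savez(tag+'.npz',p=p,d=d,**{a:np.array(b) for a,b in k.items()});cv2.imwrite(f'pics/{tag}.png',p[:,:,::-1]);return o
if __name__=='__main__':
    np.set_printoptions(precision=4,suppress=True)
    o=shot(sys.argv[1],sys.argv[2]);print(o['time'],o['position'],o['tool_rot'],o['q'])
E
python3 w.py wrist w1; python3 - <<'E'
from h import *
np.set_printoptions(precision=4,suppress=True)
for n in('scene','side'):
    w=V(n+'0.npz');C=w.cloud();m=w.d>0
    for x0,x1,y0,y1,z0,z1 in((.3,.75,-.3,.1,.012,.15),):
        s=(m&(C[...,0]>x0)&(C[...,0]<x1)&(C[...,1]>-.2)&(C[...,1]<.3)&(C[...,2]>z0)&(C[...,2]<z1)).astype(np.uint8)
        k,l,st,ce=cv2.connectedComponentsWithStats(s)
        for i in range(1,k):
            if st[i,4]>60:
                q=C[l==i];print(n,st[i],q.min(0),q.max(0))
E
```

```text
1.975 [0.5996 0.2291 0.2816] [-0.3159  0.9488 -0.0006  0.0001] [ 0.1918  0.4947  1.3181 -0.0013  1.3284 -2.0216]
scene [ 315  191   29   42 1008] [0.3301 0.0986 0.012 ] [0.4027 0.1699 0.0981]
scene [421 201  14  13  91] [0.5237 0.2767 0.1243] [0.5723 0.2996 0.1499]
scene [415 214  19   9  97] [0.5546 0.2249 0.101 ] [0.6075 0.2982 0.1491]
scene [399 221  34  35 773] [0.5634 0.2037 0.059 ] [0.6234 0.2984 0.141 ]
scene [235 238  26  12 144] [ 0.3492 -0.1096  0.0122] [ 0.3815 -0.0505  0.0164]
scene [433 242  22  33 325] [0.6118 0.2204 0.012 ] [0.7222 0.3    0.1498]
scene [353 276  25  62 345] [0.7254 0.0244 0.0126] [0.75   0.0652 0.1421]
scene [208 281  10  18 105] [ 0.4928 -0.2     0.0122] [ 0.5315 -0.182   0.0321]
scene [418 282  11  18  75] [0.6573 0.1994 0.012 ] [0.7036 0.2418 0.0151]
scene [270 306  78  26 580] [ 0.6507 -0.1117  0.0121] [0.6752 0.0474 0.0284]
scene [254 328  69  19 446] [ 0.6999 -0.1563  0.0228] [ 0.7497 -0.0371  0.0382]
side [345 163  24  24 307] [0.5227 0.2386 0.0841] [0.5931 0.2998 0.1498]
side [ 379  181   47  123 1694] [0.6166 0.0223 0.012 ] [0.75   0.2999 0.1499]
side [347 186  32  33 685] [0.534  0.2031 0.0604] [0.6241 0.2822 0.1394]
side [243 194  31  43 515] [0.3334 0.111  0.013 ] [0.4039 0.1711 0.0973]
side [342 285  32  60 576] [ 0.6499 -0.113   0.0122] [0.6758 0.0482 0.0285]
side [ 363  314   43   67 1564] [ 0.7006 -0.1625  0.0122] [ 0.75   -0.0362  0.0385]
```

View pics/w1.png

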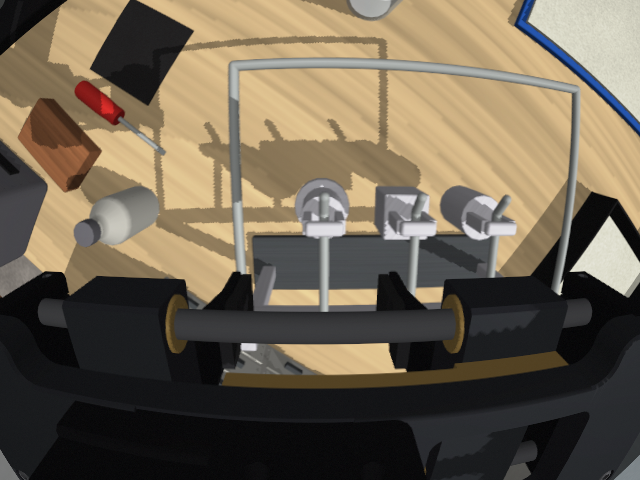

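Wrist view: the flanged fitting's eye top at about (324,229), with square (400,215) and plain (480,215) beyond; fingers straddle column x≈316.

```bash
cat >> h.py <<'E'
def fray(s,u,v):
    a=np.array([u-s.K[0,2],v-s.K[1,2]])/s.K[0,0];t=np.hypot(*a)
    d=np.array([a[0]/t*np.sin(t),a[1]/t*np.sin(t),np.cos(t)]);return s.R.T@(d*[1,-1,-1])
def fplane(s,u,v,z):
    r=fray(s,u,v);return s.c+r*(z-s.c[2])/r[2]
E
python3 - <<'E'
from h import *
np.set_printoptions(precision=4,suppress=True)
w=V('w1.npz');print(w.K,w.c)
P=fplane(w,324,228,.169);print(P)
t=np.array([.5996,.2291]);print('tool dx,dy',(P[:2]-t)@[-.8,-.6],(P[:2]-t)@[-.6,.8])
for u,v in((306,229),(343,229),(324,222),(324,236)):print(fplane(w,u,v,.169))
w.p
cv2.imwrite('pics/w1z.png',cv2.resize(w.p[170:260,280:440,::-1],(800,450),interpolation=2))
E
```

```text
[[371.6483   0.     314.4712]
 [  0.     371.6483 235.696 ]
 [  0.       0.       1.    ]] [0.5394 0.1856 0.4432]
[0.592  0.2338 0.169 ]
tool dx,dy 0.0033155702151137336 0.008329041660325796
[0.6008 0.2233 0.169 ]
[0.5839 0.2459 0.169 ]
[0.5882 0.2309 0.169 ]
[0.597  0.2376 0.169 ]
```

View pics/w1z.png

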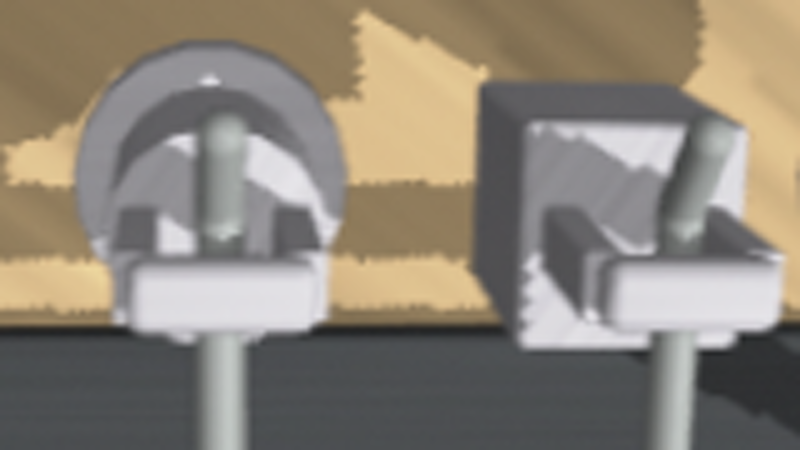

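Eye bar spans (306–344, 222–236), so centre (325,229): correct by about 3 mm, 8 mm and descend.

arm_command --deltas '[0.38,0.003,0.008,0.04,0,0.38,0,0,0.04,0,0.38,0,0,0.035,0,0.38,0,0,0.035,0,0.38,0,0,0,0,-0.4,0,0,0,0,-0.4,0,0,0,0,-0.4,0,0,0,0]' --newtons 30

```text
time: 3.02
position: [0.5909, 0.2373, 0.1343]
tool_rot: [-0.319, 0.948, -0.001, 0.002]
ft_force: [1.7, -1.9, 0.6]
grip_width: 0.0378
grip_force: 1.8
```

arm_command --deltas '[-0.4,0,0,0,0,-0.4,0,0,0,0]'

```text
time: 3.28
position: [0.5907, 0.2375, 0.1341]
tool_rot: [-0.319, 0.948, -0.0, 0.002]
ft_force: [1.4, -1.9, 6.4]
grip_width: 0.0339
grip_force: 29.7
```

arm_command --deltas '[-0.4,0,0,-0.01,0,-0.4,0,0,-0.009,0,-0.4,0,0,0,0,-0.4,0.025,0,0,0,-0.4,0.025,0,0,0,-0.4,0.025,0,0,0,-0.4,0,0,0,0]'

```text
time: 4.15
position: [0.5251, 0.192, 0.1504]
tool_rot: [-0.318, 0.948, 0.001, -0.004]
ft_force: [-0.1, -0.2, -4.8]
grip_width: 0.0341
grip_force: 29.8
```

arm_command --deltas '[-0.4,0,0,-0.045,0,-0.4,0,0,-0.045,0,-0.4,0,0,-0.045,0,-0.4,0,0,0,0]'

```text
time: 4.65
position: [0.5319, 0.1937, 0.2902]
tool_rot: [-0.319, 0.948, -0.0, 0.005]
ft_force: [-0.2, 0.7, -4.7]
grip_width: 0.0336
grip_force: 29.8
```

```bash
python3 w.py side s1; python3 - <<'E'
import cv2
a=cv2.imread('pics/s1.png');cv2.imwrite('pics/s1c.png',cv2.resize(a[80:320,220:460],(600,600)))
E
```

```text
4.65 [0.5319 0.1937 0.2902] [-0.3191  0.9477 -0.0001  0.0046] [ 0.1512  0.3706  1.5056  0.0014  1.2563 -2.0695]
```

View pics/s1c.png

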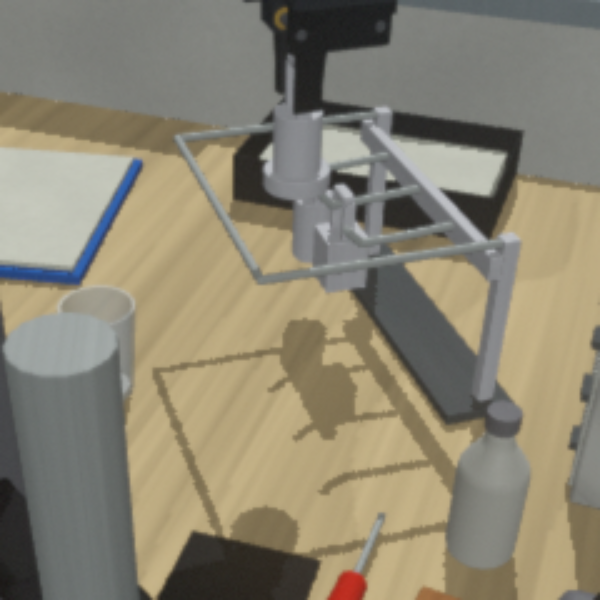

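Held upright above the rail (fitting at ~(297,140) in the crop), other fittings still hung. On to the mat.

arm_command --deltas '[-0.4,0.0244,-0.0472,0,0,-0.4,0.0244,-0.0472,0,0,-0.4,0.0244,-0.0472,0,0,-0.4,0.0244,-0.0472,0,0,-0.4,0.0244,-0.0472,0,0,-0.4,0,0,0,0,-0.4,0,0,0.05,0,-0.4,0,0,0.05,0,-0.4,0,0,0.05,0,-0.4,0,0,0.03,0,-0.4,0,0,0,0]'

```text
time: 6.08
position: [0.5709, -0.0672, 0.1022]
tool_rot: [-0.319, 0.948, 0.004, -0.004]
ft_force: [0.2, 0.8, -4.3]
grip_width: 0.0338
grip_force: 30.0
```

arm_command --deltas '[-0.4,-0.005,0,0.01,0,-0.4,0,0,0.008,0,-0.4,0,0,0.003,0,-0.4,0,0,0.002,0,-0.4,0,0,0,0]'

```text
time: 6.7
position: [0.5789, -0.0665, 0.0838]
tool_rot: [-0.319, 0.948, -0.0, 0.0]
ft_force: [-0.4, 0.9, -4.0]
grip_width: 0.0336
grip_force: 30.0
```

arm_command --deltas '[-0.4,0,0,0.003,0,-0.4,0,0,0.002,0,-0.4,0,0,0.002,0,-0.4,0,0,0,0]'

```text
time: 7.2
position: [0.5789, -0.0663, 0.0775]
tool_rot: [-0.319, 0.948, -0.0, 0.0]
ft_force: [-1.7, 0.6, 4.3]
grip_width: 0.0336
grip_force: 30.0
```

arm_command --deltas '[0.2,0,0,0,0,0.5,0,0,0,0,0.5,0,0,0,0,0.5,0,0,0,0,0.5,0,0,-0.03,0,0.5,0,0,-0.06,0,0.5,0,0,-0.06,0,0.5,0,0,-0.06,0,0.5,0,0,0,0]'

```text
time: 8.32
position: [0.5821, -0.0674, 0.2926]
tool_rot: [-0.319, 0.948, -0.004, 0.005]
ft_force: [-0.7, -0.3, -0.1]
grip_width: 0.0651
grip_force: 0.0
```

```bash
python3 w.py side s2;python3 w.py scene c2; python3 - <<'E'
from h import *
from scipy.optimize import least_squares
np.set_printoptions(precision=4,suppress=True)
for n in('s2','c2'):
    w=V(n+'.npz');C=w.cloud();m=w.d>0
    near=m&(np.hypot(C[...,0]-.578,C[...,1]+.067)<.06)
    for lo,hi,r in((.024,.065,.020),(.006,.016,.028)):
        q=C[near&(C[...,2]>lo)&(C[...,2]<hi)][:,:2]
        f=least_squares(lambda c:np.hypot(*(q-c).T)-r,[.578,-.067],loss='soft_l1',f_scale=.001);print(n,len(q),f.x,np.median(abs(f.fun)))
    print(np.percentile(C[near&(C[...,2]<.2)][:,2],[90,98,100]))
E
```

```text
8.325 [ 0.5821 -0.0674  0.2926] [-0.3189  0.9478 -0.0039  0.0053] [-0.3057  0.3962  1.4567 -0.      1.2754 -2.5257]
8.375 [ 0.5801 -0.0668  0.2893] [-0.3189  0.9478 -0.0018  0.0025] [-0.3058  0.3993  1.4612 -0.      1.2749 -2.5257]
s2 321 [ 0.5803 -0.0648] 0.0005158597021491969
s2 108 [ 0.5804 -0.0649] 0.00048686705392367996
[0.0702 0.1112 0.1142]
c2 301 [ 0.5777 -0.0654] 0.0006055376406034901
c2 102 [ 0.5779 -0.0651] 0.0009147890519493138
[0.08   0.1107 0.1143]
```

arm_command --deltas '[0.9,0,0,-0.05,0.1724,0.9,0,0,-0.05,0.1724,0.9,0,0,-0.05,0.1724,0.9,0,0,-0.05,0.1724,0.9,0,0,-0.05,0.1724,0.9,0,0,-0.05,0.1724,0.9,0,0,-0.05,0.1724,0.9,0,0,0,0]'

```text
time: 9.43
position: [0.5798, -0.0667, 0.6385]
tool_rot: [0.275, 0.961, -0.0, 0.002]
ft_force: [-0.6, 0.9, 0.1]
grip_width: 0.0828
grip_force: 0.0
```

```bash
cat > st.py <<'E'
from rig import status
import numpy as np
from scipy.spatial.transform import Rotation as R
np.set_printoptions(precision=4,suppress=True)
o=status.get_obs();M=R.from_quat(o['tool_rot']).as_matrix()
print(o['time'],'pos',o['position'],'q',np.array(o['q']));print(M.round(3))
z=M[:,2];print('tilt',np.degrees(np.arccos(-z[2])).round(1),'dir',np.degrees(np.arctan2(z[1],z[0])).round(1),'grasp pt',o['position']-.019*z)
E
python3 st.py
```

```text
9.425 pos [ 0.5798 -0.0667  0.6385] q [-0.306   0.3085  0.7071  0.      2.1213 -1.3187]
[[-0.848  0.53   0.004]
 [ 0.53   0.848 -0.001]
 [-0.005  0.001 -1.   ]]
tilt 0.3 dir -17.5 grasp pt [ 0.5797 -0.0667  0.6575]
```

arm_command --deltas '[0.9,-0.004,-0.0475,-0.02,0,0.9,-0.004,-0.0475,-0.02,0,0.9,-0.004,-0.0475,-0.02,0,0.9,0,0,-0.06,0,0.9,0,0,-0.06,0,0.9,0,0,-0.06,0,0.9,0,0,-0.06,0]'

```text
time: 10.3
position: [0.4313, -0.1644, 0.8241]
tool_rot: [0.275, 0.961, 0.008, 0.002]
ft_force: [0.6, 0.7, -0.0]
grip_width: 0.0824
grip_force: 0.0
```

```bash
python3 st.py
```

```text
10.3 pos [ 0.4313 -0.1644  0.8241] q [-0.6183  0.2756  0.2229  0.0345  2.6453 -1.6009]
[[-0.848  0.529  0.008]
 [ 0.529  0.848  0.015]
 [ 0.001  0.017 -1.   ]]
tilt 1.0 dir 63.1 grasp pt [ 0.4312 -0.1647  0.8431]
```

arm_command --deltas '[0.9,0.045,0,-0.042,0,0.9,0.045,0,-0.042,0,0.9,0.045,0,-0.042,0]'

```text
time: 10.68
position: [0.362, -0.1052, 0.8846]
tool_rot: [0.275, 0.959, -0.02, 0.071]
ft_force: [0.5, -0.4, 0.1]
grip_width: 0.0826
grip_force: 0.0
```

```bash
python3 st.py
```

```text
10.675 pos [ 0.362  -0.1052  0.8846] q [-0.5857  0.1261  0.2222  0.0095  2.6456 -1.5888]
[[-0.839  0.53   0.125]
 [ 0.525  0.848 -0.078]
 [-0.147  0.001 -0.989]]
tilt 8.5 dir -31.8 grasp pt [ 0.3596 -0.1038  0.9034]
```

arm_command --deltas '[0.9,0.052,0,-0.03,0,0.9,0.052,0,-0.03,0,0.9,0.052,0,-0.03,0,0.9,0.052,0,-0.03,0]'

```text
time: 11.18
position: [0.259, 0.0103, 0.9365]
tool_rot: [0.274, 0.948, -0.059, 0.15]
ft_force: [1.8, 0.7, -0.1]
grip_width: 0.0826
grip_force: 0.0
```

```bash
python3 st.py
```

```text
11.175 pos [0.259  0.0103 0.9365] q [-0.2419 -0.0397  0.2226 -0.2714  2.6456 -1.5093]
[[-0.805  0.537  0.252]
 [ 0.502  0.843 -0.194]
 [-0.316 -0.029 -0.948]]
tilt 18.5 dir -37.5 grasp pt [0.2542 0.014  0.9545]
```

arm_command --deltas '[0.9,0.035,-0.04,-0.03,0,0.9,0.035,-0.04,-0.03,0,0.9,0.035,-0.04,-0.03,0]'

```text
time: 11.55
position: [0.1392, 0.0162, 0.964]
tool_rot: [0.277, 0.934, -0.104, 0.199]
ft_force: [0.4, 1.4, -0.1]
grip_width: 0.0825
grip_force: 0.0
```

```bash
python3 st.py
```

```text
11.55 pos [0.1392 0.0162 0.964 ] q [-0.0503 -0.1677  0.2234 -0.6491  2.6457 -1.6858]
[[-0.768  0.558  0.315]
 [ 0.476  0.825 -0.304]
 [-0.429 -0.083 -0.899]]
tilt 25.9 dir -44.0 grasp pt [0.1333 0.0219 0.9811]
```

```bash
cat > go.py <<'E'
import sys,numpy as np
from rig import status
from scipy.spatial.transform import Rotation as R
np.set_printoptions(precision=4,suppress=True)
o=status.get_obs();M=R.from_quat(o['tool_rot']).as_matrix()
a=np.arctan2(M[2,1],M[2,0]); a=(a+np.pi/2)%np.pi-np.pi/2
print('roll to level y',a)
M=M@R.from_rotvec([0,0,a]).as_matrix()
print(M.round(3))
p=np.array(o['position'])
for s in sys.argv[1:]:
    t=np.array(eval(s));print(t,'tool delta',(t-p)@M,np.linalg.norm(t-p));p=t
E
python3 go.py "(.328,-.164,.80)" "(.188,-.029,.962)" "(.142,.015,.975)" "(.0965,.059,.98)"
```

```text
roll to level y 0.19206152535629117
[[-0.647  0.695  0.315]
 [ 0.625  0.719 -0.304]
 [-0.437 -0.    -0.899]]
[ 0.328 -0.164  0.8  ] tool delta [-0.1629  0.0015  0.2616] 0.30818329675859196
[ 0.188 -0.029  0.962] tool delta [ 0.104  -0.0002 -0.2307] 0.2531185493005204
[0.142 0.015 0.975] tool delta [ 0.0516 -0.0003 -0.0395] 0.06496922348312315
[0.0965 0.059  0.98  ] tool delta [ 0.0547  0.     -0.0322] 0.06349212549600146
```

arm_command --deltas '[0.9,0,0,0,0.096,0.9,0,0,0,0.096,0.9,-0.0272,0,0.0436,0,0.9,-0.0272,0,0.0436,0,0.9,-0.0272,0,0.0436,0,0.9,-0.0272,0,0.0436,0,0.9,-0.0272,0,0.0436,0,0.9,-0.0272,0,0.0436,0,0.9,0,0,0,0]'

```text
time: 12.68
position: [0.2905, -0.1325, 0.8305]
tool_rot: [0.36, 0.907, -0.09, 0.199]
ft_force: [-1.1, 1.2, 0.2]
grip_width: 0.0824
grip_force: 0.0
```

```bash
python3 st.py;python3 go.py  "(.328,-.164,.80)" "(.188,-.029,.962)" "(.142,.015,.975)" "(.0965,.059,.98)"
```

```text
12.675 pos [ 0.2905 -0.1325  0.8305] q [-0.7689 -0.2441  0.8342 -0.016   2.1108 -1.5957]
[[-0.662  0.689  0.297]
 [ 0.617  0.725 -0.306]
 [-0.426 -0.02  -0.904]]
tilt 25.3 dir -45.9 grasp pt [ 0.2849 -0.1267  0.8477]
roll to level y 0.045799061163131594
[[-0.629  0.718  0.297]
 [ 0.649  0.696 -0.306]
 [-0.427 -0.    -0.904]]
[ 0.328 -0.164  0.8  ] tool delta [-0.031   0.005   0.0484] 0.057683614283310355
[ 0.188 -0.029  0.962] tool delta [ 0.1067 -0.0066 -0.2295] 0.2531185493005204
[0.142 0.015 0.975] tool delta [ 0.052  -0.0024 -0.0389] 0.06496922348312315
[0.0965 0.059  0.98  ] tool delta [ 0.0551 -0.0021 -0.0315] 0.06349212549600146
```

arm_command --deltas '[0.9,0.019,0,-0.045,0.0458,0.9,0.019,0,-0.045,0,0.9,0.019,0,-0.045,0,0.9,0.019,0,-0.045,0,0.9,0.026,0,-0.02,0,0.9,0.026,0,-0.02,0]'

```text
time: 13.42
position: [0.144, 0.0103, 0.965]
tool_rot: [0.381, 0.897, -0.085, 0.209]
ft_force: [-1.1, -0.2, 0.4]
grip_width: 0.0826
grip_force: 0.0
```

```bash
python3 st.py;python3 go.py "(.142,.015,.975)" "(.0965,.059,.98)"
```

```text
13.425 pos [0.144  0.0103 0.965 ] q [-0.1345 -0.1683  0.218  -0.5969  2.647  -1.4926]
[[-0.623  0.718  0.309]
 [ 0.647  0.696 -0.311]
 [-0.439  0.006 -0.899]]
tilt 26.0 dir -45.2 grasp pt [0.1381 0.0162 0.982 ]
roll to level y -0.014474352445982497
[[-0.634  0.709  0.309]
 [ 0.637  0.705 -0.311]
 [-0.439  0.    -0.899]]
[0.142 0.015 0.975] tool delta [-0.0001  0.0019 -0.0111] 0.0112747169826247
[0.0965 0.059  0.98  ] tool delta [ 0.0547 -0.0012 -0.0323] 0.06349212549600146
```

arm_command --deltas '[0.9,-0.017,0.0311,0.0397,-0.0145,0.9,-0.017,0.0311,0.0397,0,0.9,-0.017,0.0311,0.0397,0,0.9,-0.017,0.0311,0.0397,0,0.9,-0.017,0.0311,0.0397,0,0.9,-0.017,0.0311,0.0397,0,0.9,-0.017,0.0311,0.0397,0,0.9,-0.017,0.0311,0.0397,0,0.9,-0.017,0.0311,0.0397,0,0.9,-0.017,0.0311,0.0397,0,0.9,-0.017,0.0311,0.0397,0,0.9,-0.017,0.0311,0.0397,0]'

```text
time: 14.92
position: [0.688, -0.0043, 0.6242]
tool_rot: [0.373, 0.9, -0.087, 0.207]
ft_force: [0.1, 0.2, 0.2]
grip_width: 0.0828
grip_force: 0.0
```

```bash
python3 st.py;python3 go.py "(.776,-.007,.57)" "(.806,-.007,.60)"
```

```text
14.925 pos [ 0.688  -0.0043  0.6242] q [-0.0347  0.3258  0.7948 -0.3057  1.676  -0.906 ]
[[-0.637  0.707  0.308]
 [ 0.636  0.707 -0.31 ]
 [-0.437 -0.002 -0.9  ]]
tilt 25.9 dir -45.2 grasp pt [0.6821 0.0016 0.6413]
roll to level y 0.004422604263076835
[[-0.633  0.71   0.308]
 [ 0.639  0.704 -0.31 ]
 [-0.437  0.    -0.9  ]]
[ 0.776 -0.007  0.57 ] tool delta [-0.0338  0.0606  0.0767] 0.10340618570566297
[ 0.806 -0.007  0.6  ] tool delta [-0.0321  0.0213 -0.0178] 0.04242640687119289
```

arm_command --deltas '[0.9,-0.0455,0.03,-0.025,0,0.9,-0.0455,0.03,-0.025,0,0.9,-0.0455,0.03,-0.025,0,0.9,-0.0455,0.03,-0.025,0]'

```text
time: 15.42
position: [0.7797, -0.0133, 0.7133]
tool_rot: [0.365, 0.896, -0.077, 0.243]
ft_force: [-0.6, -0.3, -0.0]
grip_width: 0.0828
grip_force: 0.0
```

```bash
python3 st.py
```

```text
15.425 pos [ 0.7797 -0.0133  0.7133] q [-0.0426  0.5466  0.2213 -0.3247  1.9323 -1.0239]
[[-0.616  0.691  0.379]
 [ 0.616  0.722 -0.315]
 [-0.491  0.04  -0.87 ]]
tilt 29.5 dir -39.7 grasp pt [ 0.7725 -0.0074  0.7298]
```

arm_command --deltas '[0.9,-0.046,0.027,-0.027,0,0.9,-0.046,0.027,-0.027,0,0.9,-0.046,0.027,-0.027,0]'

```text
time: 15.8
position: [0.7863, -0.0245, 0.7533]
tool_rot: [0.353, 0.885, -0.063, 0.296]
ft_force: [-0.2, -0.8, 0.1]
grip_width: 0.0827
grip_force: 0.0
```

```bash
python3 st.py; python3 go.py
```

```text
15.8 pos [ 0.7863 -0.0245  0.7533] q [-0.0593  0.5112  0.2192 -0.3074  1.8497 -1.042 ]
[[-0.575  0.662  0.481]
 [ 0.588  0.743 -0.32 ]
 [-0.569  0.099 -0.816]]
tilt 35.3 dir -33.6 grasp pt [ 0.7772 -0.0185  0.7688]
roll to level y -0.17168081247626965
[[-0.68   0.554  0.481]
 [ 0.452  0.832 -0.32 ]
 [-0.577  0.    -0.816]]
```

arm_command --deltas '[0.9,-0.046,0.02,-0.03,0,0.9,-0.046,0.02,-0.03,0]'

```text
time: 16.05
position: [0.7778, -0.0357, 0.788]
tool_rot: [0.345, 0.878, -0.055, 0.328]
ft_force: [-0.1, 0.5, 0.2]
grip_width: 0.0826
grip_force: 0.0
```

```bash
python3 st.py; python3 go.py
```

```text
16.05 pos [ 0.7778 -0.0357  0.788 ] q [-0.079   0.4742  0.2188 -0.2914  1.813  -1.0648]
[[-0.547  0.641  0.538]
 [ 0.569  0.756 -0.322]
 [-0.614  0.13  -0.779]]
tilt 38.9 dir -30.9 grasp pt [ 0.7676 -0.0296  0.8027]
roll to level y -0.20921195717673946
[[-0.668  0.514  0.538]
 [ 0.4    0.858 -0.322]
 [-0.628 -0.    -0.779]]
```

arm_command --deltas '[0.9,0,0,0,-0.1046,0.9,0,0,0,-0.1046,0.9,0.0483,-0.0106,0.0302,0,0.9,0.0483,-0.0106,0.0302,0,0.9,0.0483,-0.0106,0.0302,0,0.9,0.0483,-0.0106,0.0302,0,0.9,0.0483,-0.0106,0.0302,0,0.9,0.0483,-0.0106,0.0302,0,0.9,0.0483,-0.0106,0.0302,0,0.9,0.0483,-0.0106,0.0302,0,0.9,0.0483,-0.0106,0.0302,0,0.9,0.0483,-0.0106,0.0302,0]'

```text
time: 17.55
position: [0.5686, -0.0308, 0.2617]
tool_rot: [0.252, 0.909, -0.088, 0.321]
ft_force: [0.5, -2.0, 0.4]
grip_width: 0.0826
grip_force: 0.0
```

arm_command --deltas '[0.9,0,0,0,0,0.9,0,0,0,0]'

```text
time: 17.8
position: [0.5717, -0.0313, 0.2646]
tool_rot: [0.251, 0.908, -0.089, 0.322]
ft_force: [0.7, 0.1, 0.3]
grip_width: 0.0828
grip_force: 0.0
```

```bash
python3 st.py; python3 go.py "(.521,-.030,.143)"  "(.5855,-.0689,.0497)"
```

```text
17.8 pos [ 0.5717 -0.0313  0.2646] q [-0.1083  0.2865  1.9706 -0.8359  0.3625 -0.4245]
[[-0.666  0.514  0.541]
 [ 0.4    0.858 -0.323]
 [-0.63   0.001 -0.776]]
tilt 39.1 dir -30.9 grasp pt [ 0.5615 -0.0252  0.2793]
roll to level y -0.0012331359410886478
[[-0.666  0.513  0.541]
 [ 0.399  0.858 -0.323]
 [-0.63  -0.    -0.776]]
[ 0.521 -0.03   0.143] tool delta [ 0.1109 -0.0249  0.0665] 0.13172712896631414
[ 0.5855 -0.0689  0.0497] tool delta [ 0.0003 -0.0003  0.1199] 0.11990975773472315
```

```bash
cat > kin.py <<'E'
import numpy as np
from scipy.optimize import least_squares
from scipy.spatial.transform import Rotation as R
D=np.array([[.996,.527,1.433,0,1.181,-.178,.2411,.5758,.2216],[.1918,.4947,1.3181,-.0013,1.3284,-2.0216,.5996,.2291,.2816],[.1512,.3706,1.5056,.0014,1.2563,-2.0695,.5319,.1937,.2902],[-.3057,.3962,1.4567,0,1.2754,-2.5257,.5821,-.0674,.2926],[-.306,.3085,.7071,0,2.1213,-1.3187,.5798,-.0667,.6385],[-.6183,.2756,.2229,.0345,2.6453,-1.6009,.4313,-.1644,.8241],[-.5857,.1261,.2222,.0095,2.6456,-1.5888,.362,-.1052,.8846],[-.2419,-.0397,.2226,-.2714,2.6456,-1.5093,.259,.0103,.9365],[-.0503,-.1677,.2234,-.6491,2.6457,-1.6858,.1392,.0162,.964],[-.7689,-.2441,.8342,-.016,2.1108,-1.5957,.2905,-.1325,.8305],[-.0347,.3258,.7948,-.3057,1.676,-.906,.688,-.0043,.6242],[-.0426,.5466,.2213,-.3247,1.9323,-1.0239,.7797,-.0133,.7133],[-.1083,.2865,1.9706,-.8359,.3625,-.4245,.5717,-.0313,.2646]])
def ori(q): return R.from_euler('ZYZYZ',[q[0],q[1]+q[2],q[3],q[4],q[5]]) if 0 else R.from_euler('ZY',[q[0],q[1]+q[2]])*R.from_euler('ZYZ',[q[3],q[4],q[5]])
def fk(q,k):
    L1,a,L2,hs,Lt,e,b=k
    A=R.from_euler('ZY',[q[0],q[1]]);B=R.from_euler('ZY',[q[0],q[1]+q[2]])
    return np.array([0,0,hs])+A.apply([b,e,L1])+B.apply([a,0,L2])+ori(q).apply([0,0,Lt])
r=least_squares(lambda k:np.concatenate([fk(d[:6],k)-d[6:] for d in D]),[.56,0,.37,.25,.376,.11,0],loss='soft_l1',f_scale=.003)
K=r.x
lo=np.array([-3.08,-.75,.22,-1.43,0,-2.85]);hi=np.array([3.08,2.2,2.44,4.57,2.65,2.85])
def ik(p,M,q0,w=.3):
    f=lambda q:np.r_[fk(q,K)-p,w*(R.from_matrix(M).inv()*ori(q)*C).as_rotvec()]
    return least_squares(f,np.clip(q0,lo+1e-3,hi-1e-3),bounds=(lo,hi))
# constant tool offset: from start pose
C=ori(D[0,:6]).inv()*R.from_quat([.1971,.98038,-.001,-.0004])
if __name__=='__main__':
    np.set_printoptions(precision=4,suppress=True)
    print(K,np.abs(r.fun).reshape(-1,3).max(1));print('C',C.as_rotvec())
    M=np.array([[-.666,.513,.541],[.399,.858,-.323],[-.63,0,-.776]])
    print('check',R.from_matrix(M).inv()*ori(D[-1,:6])*C)
    for p in((.5717,-.0313,.2646),(.521,-.03,.143),(.5855,-.0689,.0497),(.526,-.285,.085),(.526,-.285,.2),(.45,-.2,.2)):
        for q0 in(D[-1,:6],[-.5,.4,2.2,3.1,.6,2.0],[-.5,.4,2.2,3.1,.6,-2.0]):
            s=ik(np.array(p),M,q0);print(p,s.x,s.cost.round(6))
E
python3 kin.py
```

```text
[ 0.5878  0.1142  0.3919  0.2743  0.3055  0.111  -0.0002] [0.001  0.0002 0.0002 0.0002 0.0001 0.     0.0001 0.     0.0001 0.0001
 0.0001 0.0001 0.0002]
C [0.0017 0.0025 1.5708]
check Rotation.from_matrix(array([[ 1.    , -0.001 ,  0.0005],
                            [ 0.001 ,  1.    , -0.003 ],
                            [-0.0005,  0.003 ,  1.    ]]))
(0.5717, -0.0313, 0.2646) [-0.1101  0.2855  1.9718 -0.8328  0.3585 -0.4298] 0.0
(0.5717, -0.0313, 0.2646) [-0.1386  0.3207  2.0948  4.57    0.2288  0.4364] 0.000766
(0.5717, -0.0313, 0.2646) [-0.1101  0.2855  1.9718 -0.8328  0.3585 -0.4298] 0.0
(0.521, -0.03, 0.143) [-0.1123  0.4574  2.1087 -1.43    0.2627  0.2192] 0.000556
(0.521, -0.03, 0.143) [-0.1225  0.519   2.2093  4.0012  0.3397  1.0712] 0.0
(0.521, -0.03, 0.143) [-0.296   0.4207  2.1593  1.155   0.     -2.5276] 0.00176
(0.5855, -0.0689, 0.0497) [-0.1814  0.6849  1.9419 -1.43    0.2243  0.175 ] 0.001528
(0.5855, -0.0689, 0.0497) [-0.1975  0.7737  2.0962  3.6603  0.4338  1.3621] 0.0
(0.5855, -0.0689, 0.0497) [-0.3184  0.6628  1.9817  1.2576  0.     -2.644 ] 0.002543
(0.526, -0.285, 0.085) [-0.6684  0.609   1.9863 -1.2702  0.     -0.4066] 0.001335
(0.526, -0.285, 0.085) [-0.7557  0.6845  2.1275  2.7452  0.3669  1.7742] 0.0
(0.526, -0.285, 0.085) [-0.6952  0.6036  1.9829  1.152   0.0489 -2.85  ] 0.001282
(0.526, -0.285, 0.2) [-0.7452  0.3997  2.0317  1.1211  0.1362 -2.85  ] 3e-05
(0.526, -0.285, 0.2) [-0.756   0.4132  2.065   1.6926  0.1402  2.85  ] 6e-06
(0.526, -0.285, 0.2) [-0.7452  0.3997  2.0317  1.1211  0.1362 -2.85  ] 3e-05
(0.45, -0.2, 0.2) [-0.6305  0.2832  2.2264 -0.8542  0.     -0.7889] 0.000336
(0.45, -0.2, 0.2) [-0.7207  0.3155  2.2987  2.4625  0.1872  2.0998] 0.0
(0.45, -0.2, 0.2) [-0.6812  0.2708  2.2245  1.1674  0.0726 -2.85  ] 0.000254
```

```bash
cat > plan.py <<'E'
from kin import *
np.set_printoptions(precision=2,suppress=True)
M=np.array([[-.666,.513,.541],[.399,.858,-.323],[-.63,0,-.776]])@np.diag([-1,-1,1])
def run(W,q,show=True):
    p=np.array(W[0]);s=ik(p,M,q);q=s.x;print(p,q,s.cost.round(6));mx=0
    for t in W[1:]:
        t=np.array(t);n=int(np.ceil(np.linalg.norm(t-p)/.02));q_=q
        dm=np.zeros(6);c=0
        for i in range(1,n+1):
            s=ik(p+(t-p)*i/n,M,q);dm=np.maximum(dm,abs(s.x-q));q=s.x;c=max(c,s.cost)
        p=t;print(t,q,'maxstep/20mm',dm,'cost',round(c,6))
    return q
if __name__=='__main__':
    q0=np.array(D[-1,:6]);q0[5]+=np.pi
    for mid in ([(.40,-.25,.40),(.36,-.25,.30)],[(.35,-.35,.45),(.32,-.3,.3)],[(.30,-.35,.40),(.30,-.30,.25)],[(.35,-.2,.45),(.33,-.25,.3)]):
        print('---');run([(.5717,-.0313,.2646),(.55,-.03,.42)]+mid+[(.42,-.12,.25),(.521,-.03,.143),(.5855,-.0689,.0497)],q0)
E
python3 plan.py
```

```text
---
[ 0.57 -0.03  0.26] [-0.11  0.29  1.97 -0.84  0.37  2.72] 0.0
[ 0.55 -0.03  0.42] [-0.11  0.04  1.77 -0.4   0.74  2.22] maxstep/20mm [0.   0.04 0.03 0.1  0.05 0.11] cost 0.0
[ 0.4  -0.25  0.4 ] [-0.98 -0.15  2.    0.42  0.7   0.89] maxstep/20mm [0.07 0.02 0.03 0.07 0.02 0.11] cost 0.0
[ 0.36 -0.25  0.3 ] [-1.12 -0.05  2.25  0.83  0.49  0.32] maxstep/20mm [0.03 0.03 0.04 0.1  0.04 0.13] cost 0.0
[ 0.42 -0.12  0.25] [-0.53  0.11  2.33 -0.3   0.03  1.88] maxstep/20mm [0.08 0.03 0.02 0.91 0.06 0.97] cost 0.0
[ 0.52 -0.03  0.14] [-0.18  0.42  2.1  -1.    0.19  2.85] maxstep/20mm [0.05 0.04 0.03 0.93 0.03 0.97] cost 0.001188
[ 0.59 -0.07  0.05] [-0.25  0.66  1.94 -1.04  0.13  2.85] maxstep/20mm [0.01 0.04 0.03 0.01 0.01 0.  ] cost 0.002209
---
[ 0.57 -0.03  0.26] [-0.11  0.29  1.97 -0.84  0.37  2.72] 0.0
[ 0.55 -0.03  0.42] [-0.11  0.04  1.77 -0.4   0.74  2.22] maxstep/20mm [0.   0.04 0.03 0.1  0.05 0.11] cost 0.0
[ 0.35 -0.35  0.45] [-1.3  -0.14  1.85  0.55  0.97  0.6 ] maxstep/20mm [0.07 0.02 0.02 0.07 0.03 0.1 ] cost 0.0
[ 0.32 -0.3   0.3 ] [-1.37 -0.03  2.24  0.89  0.63  0.08] maxs
[... 1191 characters left out ...]
4  0.37  2.72] 0.0
[ 0.55 -0.03  0.42] [-0.11  0.04  1.77 -0.4   0.74  2.22] maxstep/20mm [0.   0.04 0.03 0.1  0.05 0.11] cost 0.0
[ 0.35 -0.2   0.45] [-1.05 -0.36  1.99  0.39  0.93  0.92] maxstep/20mm [0.1  0.03 0.03 0.07 0.05 0.12] cost 0.0
[ 0.33 -0.25  0.3 ] [-1.26 -0.1   2.29  0.87  0.57  0.19] maxstep/20mm [0.03 0.05 0.04 0.1  0.05 0.13] cost 0.0
[ 0.42 -0.12  0.25] [-0.53  0.11  2.33 -0.3   0.03  1.88] maxstep/20mm [0.08 0.03 0.01 0.95 0.07 1.01] cost 0.0
[ 0.52 -0.03  0.14] [-0.18  0.42  2.1  -1.    0.19  2.85] maxstep/20mm [0.05 0.04 0.03 0.93 0.03 0.97] cost 0.001188
[ 0.59 -0.07  0.05] [-0.25  0.66  1.94 -1.04  0.13  2.85] maxstep/20mm [0.01 0.04 0.03 0.01 0.01 0.  ] cost 0.002209
```

```bash
python3 - <<'E'
from plan import *
q0=np.array(D[-1,:6]);q0[5]+=np.pi
for mid in ([(.38,-.33,.35),(.38,-.33,.12)],[(.40,-.30,.35),(.40,-.30,.10)],[(.36,-.36,.35),(.36,-.36,.15)]):
    print('---');run([(.5717,-.0313,.2646),(.55,-.03,.42)]+mid+[(.43,-.17,.143),(.521,-.03,.143),(.5855,-.0689,.0497),(.521,-.03,.143),(.40,-.20,.15),(.526,-.285,.085)],q0)
E
```

```text
---
[ 0.57 -0.03  0.26] [-0.11  0.29  1.97 -0.84  0.37  2.72] 0.0
[ 0.55 -0.03  0.42] [-0.11  0.04  1.77 -0.4   0.74  2.22] maxstep/20mm [0.   0.04 0.03 0.1  0.05 0.11] cost 0.0
[ 0.38 -0.33  0.35] [-1.18 -0.01  2.04  0.67  0.65  0.49] maxstep/20mm [0.07 0.02 0.03 0.08 0.03 0.12] cost 0.0
[ 0.38 -0.33  0.12] [-1.18  0.59  2.34  2.3   0.52 -1.32] maxstep/20mm [0.   0.07 0.03 0.2  0.05 0.21] cost 0.0
[ 0.43 -0.17  0.14] [-0.68  0.51  2.44  2.96  0.49 -1.52] maxstep/20mm [0.07 0.01 0.02 0.08 0.02 0.03] cost 0.0
[ 0.52 -0.03  0.14] [-0.12  0.52  2.21  4.03  0.34 -2.1 ] maxstep/20mm [0.07 0.   0.03 0.14 0.02 0.1 ] cost 0.0
[ 0.59 -0.07  0.05] [-0.19  0.77  2.09  3.68  0.43 -1.8 ] maxstep/20mm [0.01 0.05 0.02 0.09 0.02 0.08] cost 0.0
[ 0.52 -0.03  0.14] [-0.12  0.52  2.21  4.03  0.34 -2.1 ] maxstep/20mm [0.01 0.05 0.02 0.09 0.02 0.08] cost 0.0
[ 0.4  -0.2   0.15] [-0.83  0.46  2.44  2.72  0.43 -1.41] maxstep/20mm [0.07 0.01 0.03 0.14 0.02 0.1 ] cost 4.5e-05
[ 0.53 -0.28  0.09] [-0.75  0.68  2.13  2.77  0.36 -1.38] maxstep/20mm [0.01 0.06 0.04 0.04 0.07 0.05] cost 0.0
---
[ 0.57 -0.03  0.26
[... 1430 characters left out ...]
0.17 0.05 0.19] cost 0.0
[ 0.43 -0.17  0.14] [-0.68  0.51  2.44  2.96  0.49 -1.52] maxstep/20mm [0.07 0.   0.03 0.1  0.01 0.06] cost 0.0
[ 0.52 -0.03  0.14] [-0.12  0.52  2.21  4.03  0.34 -2.1 ] maxstep/20mm [0.07 0.   0.03 0.14 0.02 0.1 ] cost 0.0
[ 0.59 -0.07  0.05] [-0.19  0.77  2.09  3.68  0.43 -1.8 ] maxstep/20mm [0.01 0.05 0.02 0.09 0.02 0.08] cost 0.0
[ 0.52 -0.03  0.14] [-0.12  0.52  2.21  4.03  0.34 -2.1 ] maxstep/20mm [0.01 0.05 0.02 0.09 0.02 0.08] cost 0.0
[ 0.4  -0.2   0.15] [-0.83  0.46  2.44  2.72  0.43 -1.41] maxstep/20mm [0.07 0.01 0.03 0.14 0.02 0.1 ] cost 4.5e-05
[ 0.53 -0.28  0.09] [-0.75  0.68  2.13  2.77  0.36 -1.38] maxstep/20mm [0.01 0.06 0.04 0.04 0.07 0.05] cost 0.0
```

arm_command --deltas '[0.9,0,0,-0.0125,0.1745,0.9,0,0,-0.0125,0.1745,0.9,0,0,-0.0125,0.1745,0.9,0,0,-0.0125,0.1745,0.9,0,0,-0.0125,0.1745,0.9,0,0,-0.0125,0.1745,0.9,0,0,-0.0125,0.1745,0.9,0,0,-0.0125,0.1745,0.9,0,0,-0.0125,0.1745,0.9,0,0,-0.0125,0.1745,0.9,0,0,-0.0125,0.1745,0.9,0,0,-0.0125,0.1745]'

```text
time: 19.3
position: [0.4907, 0.0181, 0.3836]
tool_rot: [0.913, 0.234, 0.237, 0.237]
ft_force: [0.1, -0.8, 0.7]
grip_width: 0.0823
grip_force: 0.0
```

arm_command --deltas '[0.9,0,0,0,0.1745,0.9,0,0,0,0.1745,0.9,0,0,0,0.1745,0.9,0,0,0,0.1745,0.9,0,0,0,0.1745,0.9,0,0,0,0.1745]'

```text
time: 20.05
position: [0.491, 0.018, 0.3833]
tool_rot: [0.907, -0.254, 0.324, 0.087]
ft_force: [0.3, -1.0, -0.0]
grip_width: 0.083
grip_force: 0.0
```

```bash
python3 st.py; python3 go.py "(.38,-.33,.35)" "(.38,-.33,.12)"
```

```text
20.05 pos [0.491  0.018  0.3833] q [ 0.0161 -0.0026  1.925  -0.5467  0.6889  2.4656]
[[ 0.662 -0.517  0.543]
 [-0.405 -0.856 -0.322]
 [ 0.631 -0.007 -0.776]]
tilt 39.1 dir -30.6 grasp pt [0.4806 0.0241 0.398 ]
roll to level y -0.010822505545287742
[[ 0.667 -0.51   0.543]
 [-0.395 -0.86  -0.322]
 [ 0.631 -0.    -0.776]]
[ 0.38 -0.33  0.35] tool delta [0.0425 0.3559 0.0775] 0.3667362742970948
[ 0.38 -0.33  0.12] tool delta [-0.1452  0.      0.1784] 0.22999999999999998
```

arm_command --deltas '[0.9,0.0043,0.0356,0.0078,0,0.9,0.0043,0.0356,0.0078,0,0.9,0.0043,0.0356,0.0078,0,0.9,0.0043,0.0356,0.0078,0,0.9,0.0043,0.0356,0.0078,0,0.9,0.0043,0.0356,0.0078,0,0.9,0.0043,0.0356,0.0078,0,0.9,0.0043,0.0356,0.0078,0,0.9,0.0043,0.0356,0.0078,0,0.9,0.0043,0.0356,0.0078,0,0.9,0,0,0,0]'

```text
time: 21.42
position: [0.3765, -0.336, 0.35]
tool_rot: [0.908, -0.251, 0.323, 0.094]
ft_force: [0.4, 0.8, 1.1]
grip_width: 0.0829
grip_force: 0.0
```

```bash
python3 st.py; python3 go.py "(.38,-.33,.35)" "(.38,-.33,.12)"
```

```text
21.425 pos [ 0.3765 -0.336   0.35  ] q [-1.1943 -0.0082  2.0374  0.6782  0.6476  0.4627]
[[ 0.666 -0.517  0.539]
 [-0.396 -0.856 -0.333]
 [ 0.633  0.008 -0.774]]
tilt 39.3 dir -31.7 grasp pt [ 0.3663 -0.3297  0.3648]
roll to level y 0.013108586994104998
[[ 0.659 -0.525  0.539]
 [-0.407 -0.851 -0.333]
 [ 0.633  0.    -0.774]]
[ 0.38 -0.33  0.35] tool delta [-0.0002 -0.0069 -0.0001] 0.006919849124654725
[ 0.38 -0.33  0.12] tool delta [-0.1456 -0.      0.1781] 0.22999999999999998
```

arm_command --deltas '[0.9,-0.0121,0,0.0148,0,0.9,-0.0121,0,0.0148,0,0.9,-0.0121,0,0.0148,0,0.9,-0.0121,0,0.0148,0,0.9,-0.0121,0,0.0148,0,0.9,-0.0121,0,0.0148,0,0.9,-0.0121,0,0.0148,0,0.9,-0.0121,0,0.0148,0,0.9,-0.0121,0,0.0148,0,0.9,-0.0121,0,0.0148,0,0.9,-0.0121,0,0.0148,0,0.9,-0.0121,0,0.0148,0]'

```text
time: 22.92
position: [0.3757, -0.3326, 0.1175]
tool_rot: [0.909, -0.249, 0.322, 0.093]
ft_force: [-0.4, -0.1, -0.4]
grip_width: 0.0829
grip_force: 0.0
```

```bash
python3 st.py; python3 go.py "(.43,-.17,.143)" "(.521,-.03,.143)"
```

```text
22.925 pos [ 0.3757 -0.3326  0.1175] q [-1.194   0.5965  2.3521  2.3104  0.5397 -1.3576]
[[ 0.668 -0.513  0.539]
 [-0.393 -0.858 -0.329]
 [ 0.631  0.008 -0.776]]
tilt 39.1 dir -31.5 grasp pt [ 0.3655 -0.3264  0.1322]
roll to level y 0.013199205412468551
[[ 0.662 -0.522  0.539]
 [-0.405 -0.853 -0.329]
 [ 0.631  0.    -0.776]]
[ 0.43  -0.17   0.143] tool delta [-0.0138 -0.1671 -0.0441] 0.17336285820754785
[ 0.521 -0.03   0.143] tool delta [ 0.0036 -0.1669  0.0029] 0.1669760461862719
```

arm_command --deltas '[0.9,0,-0.0277,-0.0054,0.0132,0.9,0,-0.0277,-0.0054,0,0.9,0,-0.0277,-0.0054,0,0.9,0,-0.0277,-0.0054,0,0.9,0,-0.0277,-0.0054,0,0.9,0,-0.0277,-0.0054,0,0.9,-0.0018,-0.028,-0.0014,0,0.9,-0.0018,-0.028,-0.0014,0,0.9,-0.0018,-0.028,-0.0014,0,0.9,-0.0018,-0.028,-0.0014,0,0.9,-0.0018,-0.028,-0.0014,0,0.9,-0.0018,-0.028,-0.0014,0]'

```text
time: 24.42
position: [0.523, -0.0255, 0.1455]
tool_rot: [0.907, -0.257, 0.324, 0.087]
ft_force: [0.7, -0.6, -0.9]
grip_width: 0.0828
grip_force: 0.0
```

arm_command --deltas '[0.9,0,0,0,0]'

```text
time: 24.55
position: [0.5232, -0.0249, 0.1455]
tool_rot: [0.907, -0.256, 0.324, 0.086]
ft_force: [0.8, 0.1, 0.2]
grip_width: 0.0828
grip_force: 0.0
```

```bash
python3 st.py; python3 go.py "(.521,-.03,.143)" "(.5855,-.0689,.0497)"; python3 w.py wrist w2; python3 - <<'E'
from h import *
w=V('w2.npz')
for P in((.579,-.065,.112),(.579,-.065,.019)):
    q=w.R@np.array(P)+w.T[:3,3];v=q*[1,-1,-1];t=np.arctan2(np.hypot(v[0],v[1]),v[2]);print(P,w.K[:2,2]+v[:2]/np.hypot(v[0],v[1])*t*w.K[0,0])
E
```

```text
24.55 pos [ 0.5232 -0.0249  0.1455] q [-0.1068  0.5143  2.2012  4.0526  0.3378 -2.0989]
[[ 0.659 -0.519  0.544]
 [-0.408 -0.855 -0.322]
 [ 0.632 -0.01  -0.775]]
tilt 39.2 dir -30.6 grasp pt [ 0.5129 -0.0188  0.1602]
roll to level y -0.015176371125984467
[[ 0.667 -0.509  0.544]
 [-0.395 -0.861 -0.322]
 [ 0.632 -0.    -0.775]]
[ 0.521 -0.03   0.143] tool delta [-0.0011  0.0055  0.0024] 0.006084590120388044
[ 0.5855 -0.0689  0.0497] tool delta [-0.0006  0.0006  0.1199] 0.11990975773472315
24.55 [ 0.5232 -0.0249  0.1455] [ 0.9068 -0.2556  0.3241  0.086 ] [-0.1068  0.5143  2.2012  4.0526  0.3378 -2.0989]
(0.579, -0.065, 0.112) [323.77171093 198.80668652]
(0.579, -0.065, 0.019) [322.35975685 251.64253823]
```

View pics/w2.png

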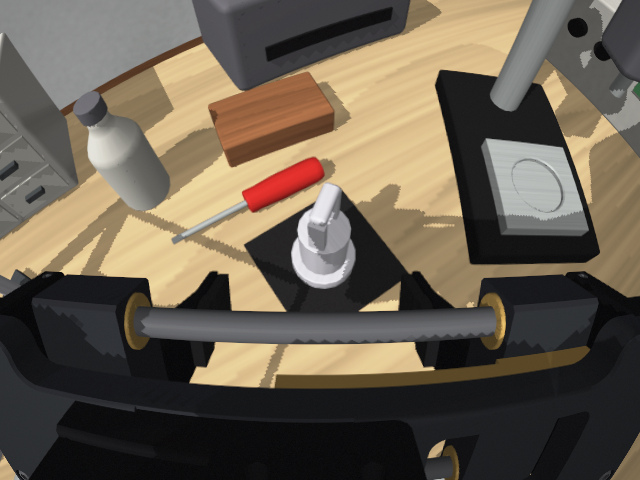

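The wrist view shows the fitting standing upright on the mat (eye top ~(328,193), foot ~(323,255)), where calculated. The camera side of the hand is uppermost, so I make a half turn to put it underneath before going under the gauge.

arm_command --deltas '[0.9,0,0,0,0.1737,0.9,0,0,0,0.1737,0.9,0,0,0,0.1737,0.9,0,0,0,0.1737,0.9,0,0,0,0.1737,0.9,0,0,0,0.1737,0.9,0,0,0,0.1737,0.9,0,0,0,0.1737,0.9,0,0,0,0.1737,0.9,0,0,0,0.1737,0.9,0,0,0,0.1737,0.9,0,0,0,0.1737]'

```text
time: 26.1
position: [0.5198, -0.0282, 0.1437]
tool_rot: [-0.232, 0.914, -0.237, 0.234]
ft_force: [-0.8, 1.1, -0.2]
grip_width: 0.0826
grip_force: 0.0
```

arm_command --deltas '[0.9,0,0,0,0.1737,0.9,0,0,0,0.1737,0.9,0,0,0,0.1737,0.9,0,0,0,0.1737,0.9,0,0,0,0.1737,0.9,0,0,0,0.1737,0.9,0,0,0,0]'

```text
time: 26.98
position: [0.5197, -0.028, 0.1435]
tool_rot: [0.25, 0.909, -0.09, 0.32]
ft_force: [-0.3, -0.3, -0.5]
grip_width: 0.0828
grip_force: 0.0
```

```bash
python3 st.py; python3 go.py "(.5855,-.0689,.0497)"
```

```text
26.975 pos [ 0.5197 -0.028   0.1435] q [-0.1137  0.516   2.2064  4.0504  0.3379  1.0266]
[[-0.67   0.513  0.537]
 [ 0.397  0.859 -0.324]
 [-0.627 -0.004 -0.779]]
tilt 38.8 dir -31.2 grasp pt [ 0.5095 -0.0218  0.1583]
roll to level y 0.006874325677255655
[[-0.667  0.517  0.537]
 [ 0.403  0.856 -0.324]
 [-0.627 -0.    -0.779]]
[ 0.5855 -0.0689  0.0497] tool delta [-0.0015 -0.001   0.1217] 0.12166881582774398
```

arm_command --deltas '[0.9,-0.0015,-0.001,0.03,0.0069,0.9,0,0,0.03,0,0.9,0,0,0.03,0,0.9,0,0,0.02,0,0.9,0,0,0.011,0,0.9,0,0,0,0]' --newtons 35

```text
time: 27.72
position: [0.5847, -0.0681, 0.0491]
tool_rot: [0.253, 0.909, -0.089, 0.319]
ft_force: [0.5, 0.4, 1.1]
grip_width: 0.0829
grip_force: 0.0
```

```bash
python3 st.py; python3 go.py "(.5855,-.0689,.0497)"
```

```text
27.725 pos [ 0.5847 -0.0681  0.0491] q [-0.193   0.7725  2.093   3.6889  0.4258  1.3421]
[[-0.668  0.517  0.535]
 [ 0.404  0.856 -0.324]
 [-0.626  0.    -0.78 ]]
tilt 38.7 dir -31.2 grasp pt [ 0.5745 -0.0619  0.0639]
roll to level y -3.8693946463830287e-05
[[-0.668  0.517  0.535]
 [ 0.404  0.856 -0.324]
 [-0.626 -0.    -0.78 ]]
[ 0.5855 -0.0689  0.0497] tool delta [-0.0013 -0.0003  0.0002] 0.0013047763872600642
```

arm_command --deltas '[-0.4,0,0,0,0,-0.4,0,0,0,0,-0.4,0,0,0,0,-0.4,0,0,0,0,-0.4,0,0,0,0,-0.4,0,0,0,0]'

```text
time: 28.48
position: [0.5845, -0.0679, 0.0495]
tool_rot: [0.254, 0.908, -0.089, 0.32]
ft_force: [-1.5, -1.0, 2.2]
grip_width: 0.0394
grip_force: 35.0
```

arm_command --deltas '[-0.4,0.0063,0,-0.0078,0,-0.4,0.0126,0,-0.0156,0,-0.4,0,0,0,0]'

```text
time: 28.85
position: [0.5562, -0.0507, 0.0543]
tool_rot: [0.253, 0.91, -0.088, 0.316]
ft_force: [0.9, 0.6, -4.6]
grip_width: 0.0393
grip_force: 35.0
```

```bash
python3 st.py; cat > fit.py <<'E'
import sys
from h import *
from rig import status
from w import shot
from scipy.optimize import least_squares
np.set_printoptions(precision=4,suppress=True)
tag=sys.argv[1];gx,gy,zb=map(float,sys.argv[2:5])  # guess axis, underside z
for n in('side','scene'):
    o=shot(n,tag+n);w=V(tag+n+'.npz');C=w.cloud();m=w.d>0
    g=m&(np.hypot(C[...,0]-gx,C[...,1]-gy)<.035)&(w.p.min(2)>60)
    for lo,hi,r in((.019,.035,.020),(.004,.012,.028)):
        q=C[g&(C[...,2]>zb+lo)&(C[...,2]<zb+hi)][:,:2]
        if len(q)<15: print(n,lo,len(q));continue
        f=least_squares(lambda c:np.hypot(*(q-c).T)-r,[gx,gy],loss='soft_l1',f_scale=.001);print(n,lo,len(q),f.x,np.median(abs(f.fun)).round(4),'rel TCP',f.x-o['position'][:2])
    # lowest z of the bright column
    z=C[m&(np.hypot(C[...,0]-gx,C[...,1]-gy)<.03)&(C[...,2]>zb-.012)&(w.p.min(2)>90)][:,2];print('low z',np.percentile(z,[1,5,50]) if len(z) else None)
print(o['position'])
E
python3 fit.py f1 .579 -.065 .033
```

```text
28.85 pos [ 0.5562 -0.0507  0.0543] q [-0.1642  0.7581  2.1572  3.6782  0.4653  1.384 ]
[[-0.672  0.516  0.531]
 [ 0.405  0.857 -0.32 ]
 [-0.62  -0.001 -0.784]]
tilt 38.3 dir -31.1 grasp pt [ 0.5461 -0.0446  0.0692]
side 0.019 115 [ 0.5746 -0.076 ] 0.0028 rel TCP [ 0.0185 -0.0253]
side 0.004 46 [ 0.5782 -0.0828] 0.003 rel TCP [ 0.022  -0.0321]
low z [0.0218 0.0231 0.058 ]
scene 0.019 117 [ 0.5863 -0.0591] 0.0034 rel TCP [ 0.0283 -0.0077]
scene 0.004 52 [ 0.595  -0.0617] 0.0027 rel TCP [ 0.037  -0.0103]
low z [0.0221 0.0234 0.0571]
[ 0.558  -0.0515  0.0548]
```

arm_command --deltas '[-0.4,-0.0125,0,-0.0156,0,-0.4,-0.0188,0,-0.0234,0,-0.4,-0.0188,0,-0.0234,0,-0.4,0,0,0,0]'

```text
time: 29.45
position: [0.5613, -0.053, 0.1381]
tool_rot: [0.254, 0.908, -0.088, 0.322]
ft_force: [1.5, 0.1, -4.3]
grip_width: 0.0391
grip_force: 35.0
```

```bash
python3 st.py;python3 fit.py f2 .552 -.048 .083; python3 - <<'E'
import cv2,numpy as np
a=cv2.imread('pics/f2side.png')[180:380,220:460];b=cv2.imread('pics/f2scene.png')[180:380,200:400]
cv2.imwrite('pics/f2.png',np.hstack([cv2.resize(a,(430,400)),cv2.resize(b,(370,400))]))
E
```

```text
29.45 pos [ 0.5613 -0.053   0.1381] q [-0.1661  0.5482  2.1207  4.0817  0.2898  0.9531]
[[-0.663  0.519  0.54 ]
 [ 0.405  0.855 -0.325]
 [-0.63   0.003 -0.777]]
tilt 39.1 dir -31.0 grasp pt [ 0.551  -0.0469  0.1529]
side 0.019 319 [ 0.5589 -0.0529] 0.0036 rel TCP [-0.0023  0.0002]
side 0.004 24 [ 0.5579 -0.0488] 0.0005 rel TCP [-0.0033  0.0042]
low z [0.0961 0.1061 0.1498]
scene 0.019 248 [ 0.5566 -0.0506] 0.0031 rel TCP [-0.0036  0.0021]
scene 0.004 38 [ 0.5537 -0.0493] 0.0009 rel TCP [-0.0066  0.0034]
low z [0.0925 0.1001 0.1442]
[ 0.5603 -0.0527  0.1365]
```

View pics/f2.png

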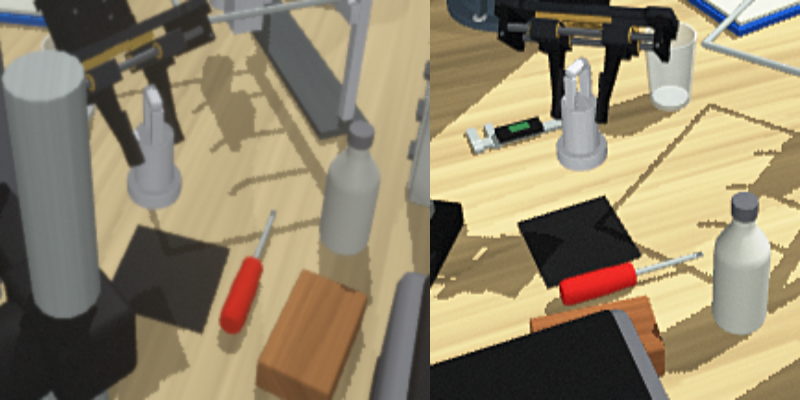

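Held upright (fitting at (155,160) left half, (582,130) right half); others undisturbed.

```bash
python3 - <<'E'
import plan
from plan import *
from rig import status
o=status.get_obs()
plan.M=R.from_quat(o['tool_rot']).as_matrix()
run([o['position'],(.452,-.239,.125),(.452,-.239,.1025),(.5248,-.2841,.1025),(.5248,-.2841,.0845)],np.array(o['q']))
E
python3 go.py "(.452,-.239,.1025)" "(.5248,-.2841,.1025)" "(.5248,-.2841,.0845)"
```

```text
[ 0.56 -0.05  0.14] [-0.17  0.55  2.12  4.07  0.29  0.97] 0.0
[ 0.45 -0.24  0.12] [-0.81  0.56  2.33  2.74  0.44  1.73] maxstep/20mm [0.06 0.   0.03 0.16 0.02 0.12] cost 0.0
[ 0.45 -0.24  0.1 ] [-0.81  0.64  2.34  2.8   0.52  1.66] maxstep/20mm [0.   0.04 0.01 0.03 0.04 0.04] cost 0.0
[ 0.52 -0.28  0.1 ] [-0.75  0.64  2.12  2.69  0.31  1.84] maxstep/20mm [0.01 0.01 0.05 0.03 0.05 0.04] cost 0.0
[ 0.52 -0.28  0.08] [-0.75  0.68  2.13  2.75  0.36  1.78] maxstep/20mm [0.   0.05 0.01 0.06 0.05 0.06] cost 0.0
roll to level y -0.0019344045302798207
[[-0.668  0.517  0.536]
 [ 0.403  0.856 -0.323]
 [-0.626 -0.    -0.78 ]]
[ 0.452  -0.239   0.1025] tool delta [ 0.0172 -0.2152  0.0283] 0.21769381072039992
[ 0.5248 -0.2841  0.1025] tool delta [-0.0668 -0.001   0.0536] 0.0856379004880433
[ 0.5248 -0.2841  0.0845] tool delta [0.0113 0.     0.014 ] 0.017999999999999988
```

arm_command --deltas '[-0.4,0.0022,-0.0269,0.0035,0,-0.4,0.0022,-0.0269,0.0035,0,-0.4,0.0022,-0.0269,0.0035,0,-0.4,0.0022,-0.0269,0.0035,0,-0.4,0.0022,-0.0269,0.0035,0,-0.4,0.0022,-0.0269,0.0035,0,-0.4,0.0022,-0.0269,0.0035,0,-0.4,0.0022,-0.0269,0.0035,0,-0.4,0,0,0,0,-0.4,0,0,0,0]'

```text
time: 30.8
position: [0.4511, -0.2378, 0.1016]
tool_rot: [0.254, 0.909, -0.088, 0.319]
ft_force: [0.3, -0.7, -3.6]
grip_width: 0.0392
grip_force: 35.0
```

```bash
python3 st.py;python3 go.py "(.5248,-.2841,.1025)" "(.5248,-.2841,.0845)"
```

```text
30.8 pos [ 0.4511 -0.2378  0.1016] q [-0.8063  0.6426  2.3443  2.8096  0.5255  1.6546]
[[-0.668  0.517  0.535]
 [ 0.405  0.856 -0.321]
 [-0.624  0.002 -0.782]]
tilt 38.6 dir -31.0 grasp pt [ 0.4409 -0.2317  0.1164]
roll to level y -0.0031962279415571615
[[-0.67   0.515  0.535]
 [ 0.403  0.857 -0.321]
 [-0.624  0.    -0.782]]
[ 0.5248 -0.2841  0.1025] tool delta [-0.0686 -0.0017  0.0536] 0.08704404236017146
[ 0.5248 -0.2841  0.0845] tool delta [ 0.0112 -0.      0.0141] 0.017999999999999988
```

arm_command --deltas '[-0.4,-0.0137,-0.0003,0.0107,0,-0.4,-0.0137,-0.0003,0.0107,0,-0.4,-0.0137,-0.0003,0.0107,0,-0.4,-0.0137,-0.0003,0.0107,0,-0.4,-0.0138,-0.0004,0.0108,0,-0.4,0,0,0,0,-0.4,0,0,0,0]'

```text
time: 31.68
position: [0.5241, -0.2829, 0.103]
tool_rot: [0.253, 0.909, -0.088, 0.318]
ft_force: [-0.5, 0.0, -4.6]
grip_width: 0.0392
grip_force: 35.0
```

```bash
python3 st.py;python3 go.py "(.5248,-.2841,.0845)"; python3 fit.py f3 .519 -.281 .056; python3 - <<'E'
import cv2,numpy as np
b=cv2.imread('pics/f3scene.png')[190:350,80:260]; a=cv2.imread('pics/f3side.png')[300:460,150:330]
cv2.imwrite('pics/f3.png',np.hstack([cv2.resize(b,(400,356)),cv2.resize(a,(400,356))]))
E
```

```text
31.675 pos [ 0.5241 -0.2829  0.103 ] q [-0.7508  0.6346  2.122   2.6949  0.3056  1.8362]
[[-0.669  0.516  0.534]
 [ 0.404  0.856 -0.321]
 [-0.623  0.001 -0.782]]
tilt 38.6 dir -31.0 grasp pt [ 0.5139 -0.2768  0.1179]
roll to level y -0.0020665721218442457
[[-0.67   0.515  0.534]
 [ 0.403  0.857 -0.321]
 [-0.623  0.    -0.782]]
[ 0.5248 -0.2841  0.0845] tool delta [ 0.0106 -0.0006  0.0152] 0.018564757793052247
side 0.019 0
side 0.004 113 [ 0.5199 -0.2792] 0.0004 rel TCP [-0.0042  0.0038]
low z [0.0587 0.0626 0.404 ]
scene 0.019 138 [ 0.518 -0.28 ] 0.0007 rel TCP [-0.0059  0.0031]
scene 0.004 91 [ 0.5178 -0.28  ] 0.0008 rel TCP [-0.0061  0.0032]
low z [0.0589 0.0644 0.1227]
[ 0.5239 -0.2831  0.103 ]
```

View pics/f3.png

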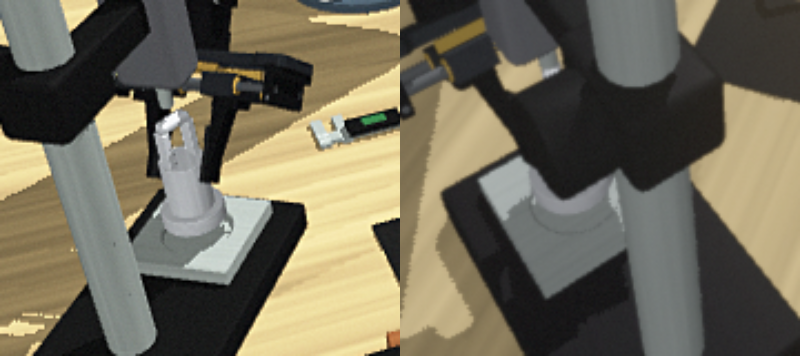

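Fitting is over the recess beneath the spindle, hand clear of the head; offset about 1 mm. Lowering.

arm_command --deltas '[-0.4,0.0027,-0.0002,0.0038,0,-0.4,0.0027,-0.0002,0.0038,0,-0.4,0.0027,-0.0002,0.0038,0,-0.4,0.0014,0,0.0018,0,-0.4,0,0,0,0,-0.4,0,0,0,0]'

```text
time: 32.52
position: [0.5254, -0.2859, 0.0876]
tool_rot: [0.254, 0.909, -0.089, 0.32]
ft_force: [1.1, 0.0, -4.6]
grip_width: 0.0391
grip_force: 35.0
```

```bash
python3 go.py "(.5248,-.2841,.0845)"
```

```text
roll to level y -0.0014398426021067223
[[-0.668  0.517  0.536]
 [ 0.403  0.856 -0.323]
 [-0.626  0.    -0.78 ]]
[ 0.5248 -0.2841  0.0845] tool delta [0.0031 0.0012 0.0015] 0.0036203530634446807
```

arm_command --deltas '[-0.4,0.002,0.0012,0.001,0,-0.4,0.0011,0,0.0007,0,-0.4,0.0006,0,0.0008,0,-0.4,0,0,0,0]'

```text
time: 33.02
position: [0.525, -0.2842, 0.0845]
tool_rot: [0.254, 0.908, -0.089, 0.321]
ft_force: [-4.4, 2.6, 4.3]
grip_width: 0.0396
grip_force: 35.0
```

arm_command --deltas '[0.3,0,0,0,0,0.7,0,0,0,0,0.7,0,0,0,0,0.7,0,0,0,0]'

```text
time: 33.52
position: [0.5251, -0.2843, 0.0833]
tool_rot: [0.254, 0.909, -0.089, 0.32]
ft_force: [-0.2, 0.3, -0.2]
grip_width: 0.0699
grip_force: 0.0
```

```bash
python3 go.py "(.452,-.239,.09)"; python3 fit.py f4 .519 -.281 .038
```

```text
roll to level y -0.0014208766886287805
[[-0.668  0.517  0.536]
 [ 0.403  0.856 -0.323]
 [-0.626  0.    -0.78 ]]
[ 0.452 -0.239  0.09 ] tool delta [ 0.0628  0.001  -0.0591] 0.08624135383144053
side 0.019 114 [ 0.521  -0.2805] 0.0004 rel TCP [-0.0041  0.0038]
side 0.004 275 [ 0.5186 -0.2843] 0.0025 rel TCP [-0.0064  0.    ]
low z [0.0374 0.0421 0.4022]
scene 0.019 131 [ 0.5187 -0.2812] 0.0006 rel TCP [-0.0064  0.0031]
scene 0.004 176 [ 0.5194 -0.2814] 0.0022 rel TCP [-0.0057  0.0028]
low z [0.0407 0.0461 0.1037]
[ 0.525  -0.2842  0.0833]
```

arm_command --deltas '[0.7,0.0105,0.0002,-0.0099,0,0.7,0.0105,0.0002,-0.0099,0,0.7,0.0105,0.0002,-0.0099,0,0.7,0.0105,0.0002,-0.0099,0,0.7,0.0105,0.0002,-0.0099,0,0.7,0.0105,0.0002,-0.0099,0,0.7,0,0,0,0,0.7,0,0,0,0]'

```text
time: 34.62
position: [0.452, -0.2389, 0.0903]
tool_rot: [0.254, 0.908, -0.089, 0.32]
ft_force: [0.6, -0.9, 0.0]
grip_width: 0.0741
grip_force: 0.0
```

```bash
python3 fit.py f5 .5195 -.281 .038; python3 - <<'E'
from h import *
np.set_printoptions(precision=4,suppress=True)
for n in('f5scene','f5side'):
    w=V(n+'.npz');C=w.cloud();d=np.hypot(C[...,0]-.5195,C[...,1]+.281);m=(w.d>0)
    z=C[m&(d>.0215)&(d<.026)&(C[...,2]<.065)&(C[...,2]>.047)][:,2];print('foot top',np.median(z),len(z))
    z=C[m&(d<.018)&(C[...,2]<.17)&(C[...,2]>.1)][:,2];print('eye top',np.percentile(z,[90,97,100]))
    pl=C[m&(d>.036)&(d<.045)&(abs(C[...,2]-.044)<.005)][:,2];print('plate',np.median(pl))
E
```

```text
side 0.019 113 [ 0.5209 -0.2803] 0.0004 rel TCP [ 0.0689 -0.0414]
side 0.004 289 [ 0.5185 -0.2845] 0.0023 rel TCP [ 0.0665 -0.0456]
low z [0.0376 0.0418 0.4029]
scene 0.019 138 [ 0.5187 -0.2812] 0.0006 rel TCP [ 0.0665 -0.0421]
scene 0.004 177 [ 0.5196 -0.2813] 0.0025 rel TCP [ 0.0674 -0.0422]
low z [0.0403 0.0458 0.1036]
[ 0.4522 -0.2391  0.0904]
foot top 0.05401770794748728 82
eye top [0.1466 0.1479 0.1493]
plate 0.04444010993508862
foot top 0.05433160814538085 157Traceback (most recent call last):
  File "<stdin>", line 6, in <module>
    return _quantile_unchecked(
        a, q, axis, out, overwrite_input, method, keepdims, weights)
    return _ureduce(a,
                    func=_quantile_ureduce_func,
    ...<5 lines>...
                    overwrite_input=overwrite_input,
                    method=method)
    r = func(a, **kwargs)
    result = _quantile(arr,
                       quantiles=q,
    ...<2 lines>...
                       out=out,
                       weights=wgt)
    slices_having_nans = np.isnan(arr[-1, ...])
                                  ~~~^^^^^^^^^
IndexError: index -1 is out of bounds for axis 0 with size 0
```

Foot top is at 54 mm, as it should be with the foot fully home, and the axis is within about 1 mm of the recess centre. Handing in.

```bash
python3 -c "
from rig import order
print(order.hand_in())"
```

```text
the job is handed in; nothing more can be done
None
```

The flanged fitting stood on the mat, was regrasped with the hand tilted 39°, and now sits released in the gauge recess with its foot fully home and its axis within about 1 mm of centre; I handed the job in at about 35 s, and no verdict was shown.

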